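# Chock document tubes on the sloping stand

### The job

Lay every cardboard document tube that is on the desk on the green sloping stand, lying across the slope and released so that it stays there without rolling. Nothing holds a tube on the slope by itself, so first set down an orange roll stop on the stand for it, sliding the stop along its T-rail and off the rail's open end, and then lay the tube to rest against the uphill side of its own stop, roughly mid-length; any stop that is not needed stays on the rail. Do not knock over the ink bottle.

Things in the scene. Friction and masses are not known exactly. Their poses are not given: they have to be found in the camera images.
- slope: fixed sloping stand's board, 170 (x) by 480 mm (y), 10 mm thick: green face, no lip at any edge. Origin at the centre of its upper face; x points up the slope (away from the robot), y along the board to the left, z is normal to the face. Slope 0.16 rad; top of the near edge 10 mm above the desk, of the far edge 37 mm. Takes four tubes side by side in y.
- rail: fixed aluminium T-rail on a dark plinth 240 x 64 x 15 mm, carrying four stops in a row. Origin on the desk under its middle; x along the rail. Stem 10 mm wide, head 22 wide, 6 thick, its top 33 mm up. +x end shut by a steel plate 55 mm high; -x end open. Stops (2 mm side play, 3 mm upward) come off only when slid past the open end (origin beyond x = -142 mm).
- rail_open_end (a point): middle of the top of the rail head at its open end, 33 mm above the desk
- stop_1: orange roll stop: block 44 (x) by 36 (y) by 42 mm (z), 0.2 kg, rubber on both x faces (either may face a tube). T-groove along x underneath: 14 mm slit, above it a cavity 28 mm wide, 6 to 15 mm above the underside. Origin at its middle, 21 mm above its underside; 39 mm above the desk while on the rail. Pinch it across the 36 mm width, near or above its middle; solid there.
- stop_2: orange roll stop: block 44 (x) by 36 (y) by 42 mm (z), 0.2 kg, rubber on both x faces (either may face a tube). T-groove along x underneath: 14 mm slit, above it a cavity 28 mm wide, 6 to 15 mm above the underside. Origin at its middle, 21 mm above its underside; 39 mm above the desk while on the rail. Pinch it across the 36 mm width, near or above its middle; solid there.
- stop_3: orange roll stop: block 44 (x) by 36 (y) by 42 mm (z), 0.2 kg, rubber on both x faces (either may face a tube). T-groove along x underneath: 14 mm slit, above it a cavity 28 mm wide, 6 to 15 mm above the underside. Origin at its middle, 21 mm above its underside; 39 mm above the desk while on the rail. Pinch it across the 36 mm width, near or above its middle; solid there.
- stop_4: orange roll stop: block 44 (x) by 36 (y) by 42 mm (z), 0.2 kg, rubber on both x faces (either may face a tube). T-groove along x underneath: 14 mm slit, above it a cavity 28 mm wide, 6 to 15 mm above the underside. Origin at its middle, 21 mm above its underside; 39 mm above the desk while on the rail. Pinch it across the 36 mm width, near or above its middle; solid there.
- tube_1: cardboard document tube, white paper band, blue end caps: closed cylinder 50 mm in diameter, 100 mm long, about 0.12 kg, starts lying on the desk. Origin at its centre, y along the tube; x and z turn as it rolls. Rolls with slight resistance, but always rolls down the stand. May be absent (None).
- tube_2: cardboard document tube, white paper band, red end caps: closed cylinder 50 mm in diameter, 100 mm long, about 0.12 kg, starts lying on the desk. Origin at its centre, y along the tube; x and z turn as it rolls. Rolls with slight resistance, but always rolls down the stand. May be absent (None).
- tube_3: cardboard document tube, white paper band, white end caps: closed cylinder 50 mm in diameter, 100 mm long, about 0.12 kg, starts lying on the desk. Origin at its centre, y along the tube; x and z turn as it rolls. Rolls with slight resistance, but always rolls down the stand. May be absent (None).
- tube_4: cardboard document tube, white paper band, green end caps: closed cylinder 50 mm in diameter, 100 mm long, about 0.12 kg, starts lying on the desk. Origin at its centre, y along the tube; x and z turn as it rolls. Rolls with slight resistance, but always rolls down the stand. May be absent (None).
- ink: square glass ink bottle with a black cap, 46 x 46 x 60 mm, standing in front of the stand; origin at the centre of its underside, z up
There are look-alikes about, which are no part of the job. What is shaped like the tube_2 but black is not meant.

How it is judged:
By the outcome, as a careful person would: the job done as asked, in the order asked, and still so for the second after the job is handed in, with the robot touching nothing.
Of tube_1, tube_2, tube_3, tube_4 only 3 to 4 are there at a start; the rules pass over those that are not, and their reading is None.
At some moment in a run one of stop_1, stop_2, stop_3, stop_4 may be knocked a few centimetres aside while the robot is not near it.
Once in a run the grip may slacken for a moment while it holds something.
It also fails if it takes over 210 s, if anything falls off the work surface, if the arm or the gripper's body presses on something with over 40 N, if the wrist force passes 120 N, or if a joint passes its speed limit or range.

### The arm

A 7-joint arm with a two-finger parallel gripper is mounted at the origin on the work surface; the furniture and walls round the work are solid. World frame = base frame: x ahead of the robot, y to its left, z up, the work surface at z = 0. Lengths are in m, angles in rad, forces in N, time in s.
With the tool pointing down it reaches from about 0.4 to 0.875 m from the base axis. Payload 19.3 kg.
Tool frame: the origin (TCP) lies at the very end of the fingers, on their centre line; the grasp point (between the pads) lies 19 mm behind it (ctrl.grip_point_offset is the z of the grasp point in the tool frame, in m); z points along the fingers, y is the line along which they close (so a half turn about z gives the same grasp; the last joint's range is limited). The gripper opens to 85 mm and grips with 20 to 120 N. Pads are 22 mm wide; open, the fingers measure 114 mm over their backs; the gripper's body (76 mm by 85 mm) begins 54 mm behind the grasp point. The pads swing forward as they close: fully open they stand 13 mm farther back than shut.
Start: joints at [1.132, 0.521, -0.036, 1.599, 0.021, 1.021, -0.113], TCP at [0.225, -0.583, 0.231] pointing down, gripper open.
Joint ranges: [-2.91, 2.91], [-0.3, 2.13], [-1.5, 1.42], [0.17, 2.43], [-1.26, 4.41], [0.16, 1.93], [-2.52, 2.52]. Speed limits (rad/s): [1.89, 1.89, 2.39, 2.39, 3.01, 3.01, 3.01].

### API

Orientations are given as a unit quaternion [x, y, z, w].
In Python, from plant import ctrl, capture, camera_params, ticket gives the robot as it stands. The module is installed in compiled form; this text tells all that it offers.
- The arm moves only by the tool step_arm, never from a script. Its argument "motion" is a list that holds one entry, the list of rows, each a list of 6 numbers: the shift along the tool's x, y, z in cm, then the turn, a rotation vector about the tool's x, y, z in rad. In form: [[[dx, dy, dz, ax, ay, az], ...]]. A call has 1 to 8 rows; each row is the pose to reach, as a shift and turn from the pose commanded when the call began, along the tool's axes at that moment; what a row does not reach only later rows make up. A row lasts 1/12 s, in which the tool goes at most 41.7 mm and 7.16 degrees, less where a joint would pass 70% of its speed; a pose out of reach is approached as far as the arm can. A call with a gripper value outside its range is refused whole. "gripper" is the closure, from -1 (fully open) to 1 (shut), set as the call begins (left out, the last holds). The fingers move at their own pace and stop on an object; the grip force is fixed at half the most. Time passes only in rows, so rows that repeat a pose let the fingers close. It gives the time, the measured TCP pose, the force, the opening and the grip force at its end, in the units of the state.
- ctrl.observe(): the state, without advancing time (a new reading comes with each control period).
- capture(name): name is "scene" or "side" or "wrist"; returns (picture, depth): 480x640x3 uint8, red, green, blue; 480x640 float32, m along the optical axis (not along the pixel's ray), 0 where there is no reading.
- camera_params(name): a dict with "fx", "fy", "cx", "cy" (pixels), "cam_to_world" (4x4, takes a point from camera to world coordinates). Camera axes: x right, y up, looking along -z (the intrinsics and any distortion apply to the point x, -y, -z); pixel columns grow to the right and rows downward; lengths in m; the calibration is good to about 2 mm. A picture is of the moment at which its call begins: read the wrist's pose just before it. camera_params takes no time and is no camera call; for the wrist camera it gives the pose at the moment of the call.
- ticket.sign_off(): hands the job in; it is judged then, once.
The state is a dict: "time": time; "joint_pos": joint angles; "dq": joint speeds; "effort": joint torques, N m; "tcp_pos": TCP position; "tool_rot": TCP orientation; "wrist_force": force on the tool from outside, world axes, zero at the start; "torque": the same for the moment, N m; "gripper_width": finger opening in m; "grasp_force": force on a finger pad.
Only numpy, scipy, OpenCV 4.12 (cv2) and the standard library are available. Lean on these libraries where they do the work, as an engineer would, in place of code of your own. Each camera call takes 0.05 s, during which the arm holds its last target. There are 200 camera calls.

## Working session

There is one attempt and no reset: what is moved stays moved. The work goes in short steps, Python scripts to look and compute and a tool call to move; the robot and the scene stay as the last step left them, time stands still between calls to the robot, and variables do not carry over. Pictures are saved under pics/ and viewed, at most 14 in all, crops included, and the job is handed in when it is done.

Besides the shell and the picture viewer there is one more tool, called after "Emit:" as name(argument=value, ...) on one line, values as JSON. step_arm: Moves the arm, as the interface text tells. Its arguments: {"type":"object","properties":{"motion":{"type":"array"},"gripper":{"type":"number"}},"required":["motion"]}

```bash
mkdir -p pics
cat > h.py <<'E'
import numpy as np, cv2
from scipy.spatial.transform import Rotation as R
from plant import ctrl, capture, camera_params, ticket
def shot(name,save=None):
    p=camera_params(name); im,d=capture(name)
    if save: cv2.imwrite('pics/'+save,im[:,:,::-1])
    return im,d,p
def ray(p,u,v):
    M=np.array(p['cam_to_world']); d=np.array([(u-p['cx'])/p['fx'],-(v-p['cy'])/p['fy'],-1.])
    return M[:3,3],M[:3,:3]@d
def onz(p,u,v,z):
    o,d=ray(p,u,v); return o+d*(z-o[2])/d[2]
def cloud(p,d):
    v,u=np.mgrid[:480,:640]; M=np.array(p['cam_to_world'])
    c=np.stack([(u-p['cx'])/p['fx']*d,-(v-p['cy'])/p['fy']*d,-d],-1)
    return c@M[:3,:3].T+M[:3,3]
def tri(p1,a,p2,b):
    o1,d1=ray(p1,*a);o2,d2=ray(p2,*b)
    s=np.linalg.lstsq(np.stack([d1,-d2],1),o2-o1,rcond=None)[0]
    x,y=o1+s[0]*d1,o2+s[1]*d2
    return (x+y)/2,np.linalg.norm(x-y)
def move(target,yaw_tool_y=None,q=None):
    """row (tool axes, cm/rad) to reach target TCP; tool down with tool-y at given yaw"""
    s=ctrl.observe(); R0=R.from_quat(s['tool_rot']); 
    dp=R0.inv().apply(np.array(target)-s['tcp_pos'])*100
    if q is None:
        best=None
        for a in (yaw_tool_y,yaw_tool_y+np.pi):
            y=np.array([np.cos(a),np.sin(a),0]);z=np.array([0,0,-1.]);x=np.cross(y,z)
            rv=(R0.inv()*R.from_matrix(np.stack([x,y,z],1))).as_rotvec()
            if best is None or np.linalg.norm(rv)<np.linalg.norm(best): best=rv
        rv=best
    else: rv=(R0.inv()*q).as_rotvec()
    print('row',np.round(dp,2),np.round(rv,3))
E
python3 - <<'E'
from h import *
s=ctrl.observe(); print(s, ctrl.grip_point_offset)
for n in('scene','side','wrist'):
    im,d,p=shot(n,n+'0.png'); print(n,p)
    np.savez(n+'0.npz',d=d,**{k:np.array(v) for k,v in p.items()})
E
```

```text
{'time': 0.0, 'joint_pos': array([ 1.13180769,  0.52202606, -0.03633766,  1.59997066,  0.02117966,
        1.02113919, -0.11281747]), 'dq': array([-9.68318031e-04,  3.21345094e-04, -1.58729689e-03, -7.30554814e-04,
       -3.54142715e-04,  1.01343244e-03, -8.33918919e-05]), 'effort': array([-1.15916373e-03, -9.27104115e+01,  1.97986543e+00, -3.69935632e+01,
        1.78296299e-02,  8.22744827e-03, -1.74156395e-05]), 'tcp_pos': array([ 0.22515912, -0.58267453,  0.23073149]), 'tool_rot': array([ 9.83050055e-01,  1.83336449e-01, -1.36178512e-04, -5.63351809e-04]), 'wrist_force': array([ 0.29165416,  1.0171007 , -0.12140879]), 'torque': array([0.01149113, 0.00997542, 0.01067259]), 'grasp_force': 0.0, 'gripper_width': 0.08551808499941765} -0.0187
scene {'fx': 569.728578042503, 'fy': 569.728578042503, 'cx': 322.7449544801882, 'cy': 243.83439624299794, 'cam_to_world': array([[-0.75274075,  0.5196922 , -0.40410566, -0.22509381],
       [-0.65830018, -0.5898194 ,  0.46771141,  0.79938038],
       [ 0.00471661,  0.61808826,  0.78609456,  1.3924195 ],
       [ 0.        ,  0.        ,  0.        ,  1.        ]])}
side {'fx': 505.2107184149664, 'fy': 505.2107184149664, 'cx': 321.231631593446, 'cy': 246.60649963587875, 'cam_to_world': array([[-0.89313066,  0.22829422, -0.38755564,  0.02346551],
       [-0.44975119, -0.46560053,  0.76219421,  0.85519642],
       [-0.00644158,  0.85504263,  0.5185177 ,  0.66968784],
       [ 0.        ,  0.        ,  0.        ,  1.        ]])}
wrist {'fx': 413.9467165570321, 'fy': 413.9467165570321, 'cx': 323.90602052694044, 'cy': 241.5888731625319, 'cam_to_world': array([[ 0.35975031,  0.88389905,  0.29883471,  0.30153576],
       [-0.93304514,  0.34167196,  0.1126367 , -0.55358339],
       [-0.00254397, -0.31934736,  0.94763431,  0.3735533 ],
       [ 0.        ,  0.        ,  0.        ,  1.        ]])}
```

View pics/scene0.png

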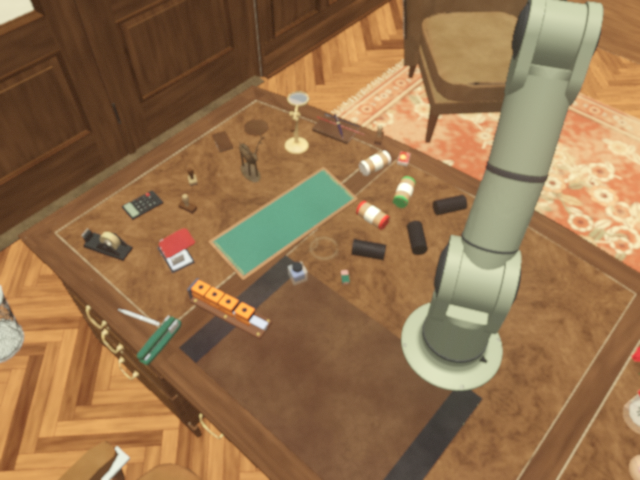

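View pics/side0.png

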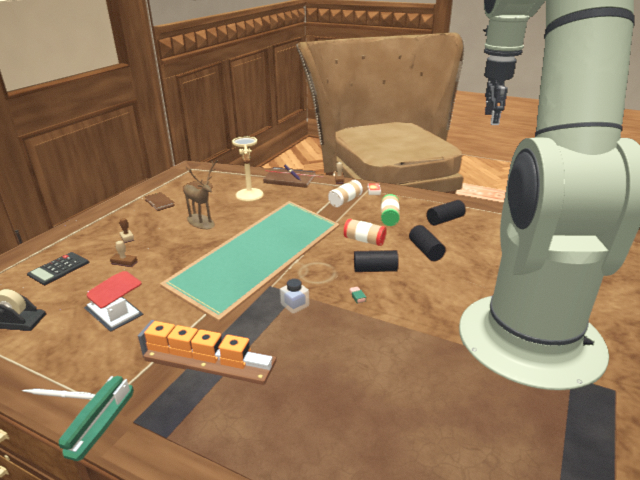

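The scene view shows three tubes: red caps (372,213), green caps (404,191) and white caps (375,162). Look-alikes are the black tubes at (450,205), (417,237) and (369,249). The rail runs (195,287)-(268,325) with four orange stops, and its bare, open end is on the right. The ink bottle is at (298,271). No blue-capped tube is in sight.

```bash
cat > meas.py <<'E'
from h import *
def blobs(n,im,P,test,lo,amin):
    hsv=cv2.cvtColor(im,cv2.COLOR_RGB2HSV); m=cv2.inRange(hsv,*lo)
    m=(m>0)&(P[...,2]>test[0])&(P[...,2]<test[1])&(P[...,0]>0.2)&(abs(P[...,1])<0.8)
    k,l,st,c=cv2.connectedComponentsWithStats(m.astype(np.uint8))
    return [(l==i,st[i],c[i]) for i in range(1,k) if st[i][4]>=amin]
if __name__=='__main__':
  for n in('scene','side'):
    z=np.load(n+'0.npz'); p={k:z[k] for k in z.files}; d=z['d']; P=cloud(p,d); im=cv2.imread(f'pics/{n}0.png')[:,:,::-1]
    P[d==0]=np.nan
    print('==',n)
    for m,st,c in blobs(n,im,P,(-.01,.06),((65,90,60),(90,255,255)),1500):
        X=P[m]; c0=X.mean(0); A=np.c_[X[:,:2],np.ones(len(X))]; co=np.linalg.lstsq(A,X[:,2],rcond=None)[0]
        r=X[:,2]-A@co
        cc=cv2.findContours(m.astype(np.uint8),0,1)[0]; cc=max(cc,key=cv2.contourArea)
        q=cv2.approxPolyDP(cc,0.04*cv2.arcLength(cc,True),True)[:,0]
        print('slope',c0,co,r.std(),[ (tuple(a),np.round(P[a[1],a[0]],3)) for a in q])
    for m,st,c in blobs(n,im,P,(.02,.09),((5,140,120),(20,255,255)),30):
        X=P[m]; t=X[X[:,2]>np.percentile(X[:,2],90)-.006]; print('orange',np.round(c),st[4],np.round(X.mean(0),3),'top',np.round((t.max(0)+t.min(0))/2,3),np.round(np.median(t,0),3))
    hsv=cv2.cvtColor(im,cv2.COLOR_RGB2HSV)
    # anything standing 25-60mm
    m=(P[...,2]>.018)&(P[...,2]<.065)&(P[...,0]>.3)&(P[...,0]<1.1)&(P[...,1]<0.05)&(P[...,1]>-.6)
    k,l,st,cc=cv2.connectedComponentsWithStats(cv2.morphologyEx(m.astype(np.uint8),cv2.MORPH_OPEN,np.ones((2,2))))
    for i in range(1,k):
        if st[i][4]>60:
            X=P[l==i]; b=cv2.minAreaRect(X[:,:2].astype(np.float32)*1000)
            print('obj',np.round(cc[i]),st[i][4],np.round(X.mean(0),3),np.round(X[:,2].max(),3),np.round(b[0]),np.round(b[1]),round(b[2]),im[l==i].mean(0).round())
E
python3 meas.py
```

```text
== scene
slope [0.63465755 0.00462466 0.02292538] [ 0.15444341 -0.01437798 -0.0750268 ] 0.003776272233600315 [((np.int32(331), np.int32(189)), array([ 0.608, -0.205,  0.026])), ((np.int32(227), np.int32(244)), array([0.69 , 0.184, 0.035])), ((np.int32(256), np.int32(263)), array([0.58 , 0.171, 0.023]))]
orange [360. 206.] 36 [ 0.481 -0.196  0.042] top [ 0.481 -0.208  0.051] [ 0.48  -0.209  0.048]
orange [383. 220.] 32 [ 0.391 -0.204  0.036] top [ 0.391 -0.204  0.047] [ 0.393 -0.206  0.045]
orange [178. 233.] 42 [0.814 0.262 0.06 ] top [0.795 0.263 0.064] [0.815 0.249 0.062]
orange [222. 301.] 1068 [0.54  0.339 0.053] top [0.545 0.336 0.064] [0.542 0.336 0.061]
obj [376. 163.] 405 [nan nan nan] nan [ 570. -413.] [142.  51.] 77 [218. 202. 175.]
obj [298. 201.] 2435 [nan nan nan] nan [ 643. -102.] [306. 104.] 79 [116. 167. 135.]
obj [405. 191.] 416 [nan nan nan] nan [ 424. -371.] [ 44. 152.] 19 [188. 191. 147.]
obj [373. 215.] 481 [nan nan nan] nan [ 434. -214.] [98. 75.] 0 [218. 175. 145.]
obj [412. 226.] 103 [ 0.306 -0.238  0.043] 0.055 [ 308. -235.] [28. 63.] 7 [76. 62. 52.]
obj [369
[... 1143 characters left out ...]
.  99. 104.]
obj [249. 185.] 70 [ 0.861 -0.31   0.032] 0.061 [ 888. -351.] [ 14. 140.] 34 [225. 200. 146.]
obj [347. 193.] 465 [nan nan nan] nan [ 570. -427.] [174.  48.] 78 [225. 212. 191.]
obj [391. 209.] 445 [nan nan nan] nan [ 430. -383.] [ 48. 167.] 18 [169. 199. 152.]
obj [270. 235.] 3112 [nan nan nan] nan [645. -99.] [312. 114.] 84 [136. 201. 170.]
obj [432. 213.] 78 [ 0.307 -0.367  0.034] 0.051 [ 308. -371.] [12. 31.] 56 [39. 39. 40.]
obj [366. 231.] 681 [nan nan nan] nan [ 420. -214.] [133.  83.] 48 [227. 184. 160.]
obj [416. 234.] 155 [ 0.309 -0.232  0.039] 0.052 [ 311. -235.] [29. 53.] 6 [53. 52. 54.]
obj [377. 260.] 831 [nan nan nan] nan [ 343. -106.] [154.  78.] 61 [67. 64. 64.]
```

Emit:
step_arm(motion=[[[26.5,-20,-12,0,0,0],[26.5,-20,-12,0,0,0],[26.5,-20,-12,0,0,0],[26.5,-20,-12,0,0,0],[26.5,-20,-12,0,0,0],[26.5,-20,-12,0,0,0],[26.5,-20,-12,0,0,0],[26.5,-20,-12,0,0,0]]])

```text
time: 0.82
tcp_pos: [0.3911, -0.3148, 0.3454]
tool_rot: [0.983, 0.183, -0.0, 0.0]
wrist_force: [1.7, -0.3, -0.6]
gripper_width: 0.0852
grasp_force: 0.0
```

Run:
```python
from h import *
im,d,p=shot('wrist','w1.png'); np.savez('w1.npz',d=d,**{k:np.array(v) for k,v in p.items()}); print(ctrl.observe()['tcp_pos'])
move((0.50,0.12,0.36),np.pi/2-.1)
```

```text
[ 0.39621565 -0.30865894  0.34802969]
row [ 25.4  -36.06  -1.13] [ 0.    -0.004  0.476]
```

View pics/w1.png

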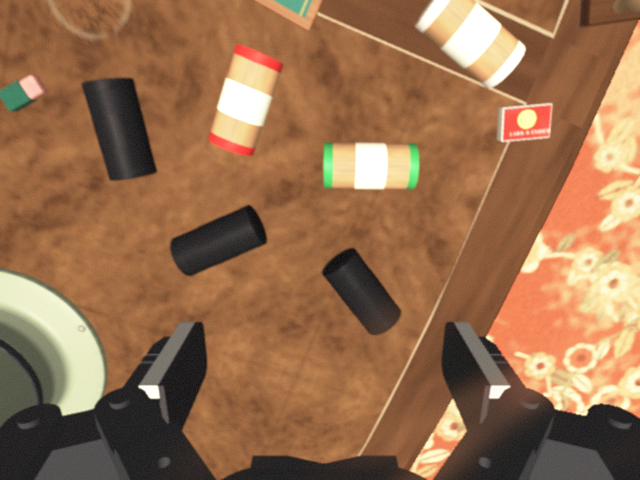

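The wrist view shows the red-cap tube (246,101), green-cap (371,166) and white-cap (472,40). The three black ones at (120,128), (218,241) and (361,291) are decoys, and no blue one is here.

Emit:
step_arm(motion=[[[25.4,-36,-1.1,0,0,0.12],[25.4,-36,-1.1,0,0,0.24],[25.4,-36,-1.1,0,0,0.36],[25.4,-36,-1.1,0,0,0.476],[25.4,-36,-1.1,0,0,0.476],[25.4,-36,-1.1,0,0,0.476],[25.4,-36,-1.1,0,0,0.476],[25.4,-36,-1.1,0,0,0.476]]])

```text
time: 1.53
tcp_pos: [0.4655, -0.0174, 0.3525]
tool_rot: [0.999, -0.054, 0.0, 0.0]
wrist_force: [2.2, -0.8, 0.5]
gripper_width: 0.0854
grasp_force: 0.0
```

Run:
```python
from h import *
im,d,p=shot('wrist','w2.png'); np.savez('w2.npz',d=d,**{k:np.array(v) for k,v in p.items()}); print(ctrl.observe()['tcp_pos'])
move((0.50,0.12,0.36),np.pi/2-.1)
```

```text
[ 0.46692523 -0.00951367  0.35271001]
row [  2.   -13.22  -0.69] [-0.003 -0.001  0.   ]
```

View pics/w2.png

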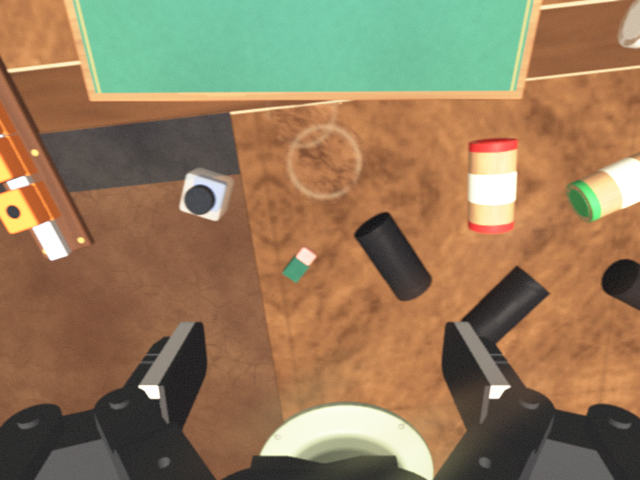

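The red tube is at (493,186), the board's near edge runs (90,98)-(522,95), and the ink is at (205,196). The rail's open end is at (65,245). I'll shift over the rail next.

Emit:
step_arm(motion=[[[1,-26,0,0,0,0],[1,-26,0,0,0,0],[1,-26,0,0,0,0],[1,-26,0,0,0,0],[1,-26,0,0,0,0],[1,-26,0,0,0,0],[1,-26,0,0,0,0],[1,-26,0,0,0,0]]])

```text
time: 2.25
tcp_pos: [0.5027, 0.2416, 0.3515]
tool_rot: [0.999, -0.051, -0.001, -0.001]
wrist_force: [0.6, -0.2, -0.1]
gripper_width: 0.0855
grasp_force: 0.0
```

Run:
```python
from h import *
im,d,p=shot('wrist','w3.png'); np.savez('w3.npz',d=d,**{k:np.array(v) for k,v in p.items()}); print(ctrl.observe()['tcp_pos'])
for n in('w1','w2','w3'):
    z=np.load(n+'.npz'); p={k:z[k] for k in z.files}; d=z['d']; P=cloud(p,d); P[d==0]=9; im=cv2.imread(f'pics/{n}.png')[:,:,::-1]
    hsv=cv2.cvtColor(im,cv2.COLOR_RGB2HSV); print('==',n)
    g=cv2.inRange(hsv,(65,80,60),(90,255,255)); X=P[(g>0)&(P[...,2]<.06)&(P[...,1]<.4)]
    if len(X)>8000:
        A=np.c_[X[:,:2],np.ones(len(X))]; co=np.linalg.lstsq(A,X[:,2],rcond=None)[0]; print('plane',co.round(4),X.mean(0).round(4))
    o=cv2.inRange(hsv,(5,150,150),(20,255,255)); m=(o>0)&(P[...,2]>.052)&(P[...,2]<.068)&(P[...,1]>.2)
    m=cv2.erode(m.astype(np.uint8),np.ones((3,3)))
    k,l,st,c=cv2.connectedComponentsWithStats(m)
    for i in range(1,k):
        if st[i][4]>150:
            X=P[l==i]; b=cv2.minAreaRect(X[:,:2].astype(np.float32)*1000); print('stop top',c[i].round(),st[i][4],np.median(X,0).round(4),b)
    # tubes: points above 20mm
    m=(P[...,2]>.015)&(P[...,2]<.056)&(P[...,1]<-.12)&(hsv[...,2]>110)&~(g>0)
    k,l,st,c=cv2.connectedComponentsWithStats(cv2.erode(m.astype(np.uint8),np.ones((3,3))))
    for i in range(1,k):
        if st[i][4]>800:
            X=P[l==i]; b=cv2.minAreaRect(X[:,:2].astype(np.float32)*1000); print('tube',c[i].round(),st[i][4],b,np.percentile(X[:,2],98).round(4))
```

```text
[0.50299104 0.23926753 0.35161458]
== w1
tube [471.  39.] 5127 ((576.4659423828125, -397.8349914550781), (99.47802734375, 46.28422546386719), 75.04368591308594) 0.0509
tube [245. 101.] 4423 ((436.732177734375, -208.45925903320312), (46.51630401611328, 97.57254791259766), 89.5338134765625) 0.0512
tube [370. 166.] 3337 ((423.04754638671875, -355.55059814453125), (47.05939865112305, 83.82081604003906), 19.916709899902344) 0.0508
== w2
plane [ 0.0685 -0.0088 -0.0221] [ 0.6023 -0.0115  0.0193]
tube [492. 184.] 3954 ((437.63848876953125, -204.19058227539062), (45.52902603149414, 99.43112182617188), 89.39496612548828) 0.0508
tube [617. 184.] 1985 ((422.63128662109375, -345.23345947265625), (43.47011947631836, 67.44831848144531), 20.255107879638672) 0.0503
== w3
plane [ 0.0937 -0.0082 -0.0375] [0.6135 0.0558 0.0195]
```

View pics/w3.png

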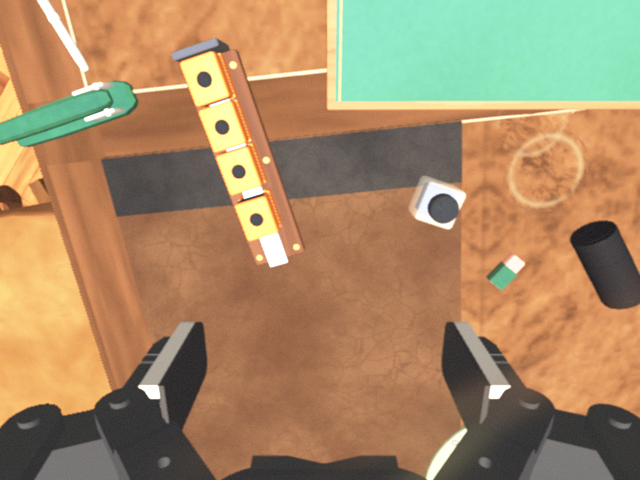

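The wrist view shows black dots at the stop tops: (204,80), (222,127), (239,171) and (256,219). The rail's bare open end is at (275,250), the ink cap at (443,208), and the board's near-left corner at (328,108).

Run:
```python
from h import *
D={}
for n in('w1','w2','w3','side0','scene0'):
    z=np.load(n+'.npz'); D[n]={k:z[k] for k in z.files}
p=D['w3']; P=cloud(p,p['d']); im=cv2.imread('pics/w3.png'); hsv=cv2.cvtColor(im,cv2.COLOR_BGR2HSV)
m=cv2.inRange(hsv,(10,110,150),(32,255,255)); m[:,:150]=0;m[:,300:]=0;m[270:]=0
m=((m>0)&(P[...,2]>.05)&(P[...,2]<.07)).astype(np.uint8)
k,l,st,c=cv2.connectedComponentsWithStats(m)
for i in range(1,k):
    if st[i][4]>80:
        b=cv2.minAreaRect(P[l==i][:,:2].astype(np.float32)*1000); print('stop',c[i].round(),st[i][4],np.median(P[l==i],0).round(4),np.round(b[0],1),np.round(b[1],1),round(b[2],1))
dots=[]
for u,v in[(204,80),(222,127),(239,171),(256,219)]:
    w=im[v-12:v+13,u-12:u+13].max(2); ys,xs=np.nonzero(w<90); uv=(u-12+xs.mean(),v-12+ys.mean()); q=onz(p,*uv,.060); dots.append(q); print('dot',np.round(uv,1),q.round(4),'depth z',P[v,u+9].round(4))
dots=np.array(dots); print('yaw rail',np.arctan2(*(dots[0]-dots[3])[[1,0]]),np.linalg.norm(np.diff(dots,axis=0),axis=1))
for uv in[(269,267),(287,261),(262,237),(278,250),(258,265),(302,249)]: print('rail end',uv,onz(p,*uv,.033).round(4),P[uv[1],uv[0]].round(4))
print('plinth(z15) corners',onz(p,258,266,.015),onz(p,303,249,.015))
print('board w3 near-left',onz(p,328,108,.010).round(4))
for uv in[(90,99),(522,96)]: print('board w2',onz(D['w2'],*uv,.010).round(4))
print('ink w3',onz(p,443,208,.060).round(4),'w2',onz(D['w2'],200,199,.06).round(4), tri(p,(443,208),D['w2'],(200,199)))
# board plane from side depth sanity; points high in side
s=D['side0']; Ps=cloud(s,s['d']); A=[]
for uv in[(300,215),(280,240),(320,230),(200,280),(220,290),(250,250),(240,270),(270,215)]: A.append(Ps[uv[1],uv[0]])
A=np.array(A); print(np.linalg.lstsq(np.c_[A[:,:2],np.ones(8)],A[:,2],rcond=None)[0])
P2=cloud(D['w2'],D['w2']['d']); im2=cv2.imread('pics/w2.png')
for v in(5,30,60,90,97):print(P2[v,200].round(4),P2[v,400].round(4))
```

```text
stop [208.  78.] 370 [0.6177 0.3385 0.0587] [616.8 348.5] [44.3 36.4] 11.2
stop [238. 121.] 148 [0.5741 0.3223 0.0577] [573.4 323.3] [42.   3.9] 10.4
stop [209. 130.] 127 [0.5681 0.3543 0.0595] [568.5 350. ] [45.  19.1] 20.2
stop [240. 167.] 278 [0.5306 0.3203 0.0589] [524.6 330.2] [44.1 36.2] 11.4
stop [257. 214.] 285 [0.4777 0.3143 0.0588] [471.3 320.2] [43.8 36.7] 11.2
dot [204.5  79. ] [0.6168 0.3477 0.06  ] depth z [0.615  0.3397 0.0598]
dot [222.  127.1] [0.5702 0.339  0.06  ] depth z [0.5693 0.3301 0.059 ]
dot [238.5 171.4] [0.5242 0.3299 0.06  ] depth z [0.5237 0.3198 0.0606]
dot [256.4 219.5] [0.4705 0.3193 0.06  ] depth z [0.4703 0.3099 0.0606]
yaw rail 0.19176078040270286 [0.04739679 0.04693599 0.05466064]
rail end (269, 267) [0.4033 0.3189 0.033 ] [0.3919 0.3244 0.0038]
rail end (287, 261) [0.4088 0.2963 0.033 ] [0.3978 0.3003 0.0042]
rail end (262, 237) [0.4417 0.3215 0.033 ] [0.4422 0.3213 0.0345]
rail end (278, 250) [0.4238 0.3051 0.033 ] [0.4236 0.3052 0.0326]
rail end (258, 265) [0.4072 0.3317 0.033 ] [0.3965 0.3377 0.005 ]
rail end (302, 249) [0.4221 0.2767 0.033 ] [0.4156 0.2784 0.0146]
plinth(z15) corners [0.39900594 0.33572533 0.015     ] [0.41565365 0.27716355 0.015     ]
board w3 near-left [0.5767 0.2301 0.01  ]
board w2 [0.578  0.2317 0.01  ]
board w2 [ 0.5294 -0.2443  0.01  ]
ink w3 [0.4627 0.1174 0.06  ] w2 [0.4631 0.1168 0.06  ] (array([0.46272906, 0.11713267, 0.05925055]), np.float64(0.0004944198423795404))
[ 0.16164316 -0.01816332 -0.07802229]
[0.652  0.0878 0.0256] [ 0.6306 -0.1122  0.0237]
[ 0.5468 -0.0266  0.4953] [ 0.6081 -0.1113  0.0222]
[0.6032 0.1008 0.0155] [ 0.5801 -0.1109  0.0165]
[0.574  0.1082 0.0106] [ 0.5502 -0.1103  0.0117]
[0.5668 0.1095 0.0115] [ 0.5429 -0.1099  0.0116]
```

```bash
cat >> h.py <<'E'
def rot(yx,z=(0,0,-1.)):
    "tool rotation with tool-y horizontal direction yx (yaw), tool z given"
    z=np.array(z,float);y=np.array([np.cos(yx),np.sin(yx),0]);y-=z*(y@z);y/=np.linalg.norm(y)
    return R.from_matrix(np.stack([np.cross(y,z),y,z],1))
BY=-0.0998; BC=np.array([.6367,-.0148,.0235])
_x=np.array([np.cos(.16)*np.cos(BY),np.cos(.16)*np.sin(BY),np.sin(.16)]);_y=np.array([-np.sin(BY),np.cos(BY),0]);N=np.cross(_x,_y)
def board(x,y,z=0): return BC+x*_x+y*_y+z*N
RY=.195; RO=np.array([.525,.3297,0])
def rail(x,z): return RO+np.array([x*np.cos(RY),x*np.sin(RY),z])
def plan(calls,start=None):
    if start is None:
        s=ctrl.observe(); p0=np.array(s['tcp_pos']); r0=R.from_quat(s['tool_rot'])
    else: p0,r0=start
    for c in calls:
        print('call'); lp,lr=p0,r0
        for (p,r) in c:
            dp=np.round(r0.inv().apply(np.array(p)-p0)*100,1); rv=np.round((r0.inv()*r).as_rotvec(),2)
            np_,nr=p0+r0.apply(dp/100),r0*R.from_rotvec(rv)
            n=max(np.linalg.norm(np_-lp)/.0417,np.degrees((lr.inv()*nr).magnitude())/7.16)
            print(dp.tolist()+rv.tolist(),'rows>=%.1f'%n); lp,lr=np_,nr
        p0,r0=lp,lr
E
python3 - <<'E'
from h import *
Q=rot(RY-np.pi/2); g=np.array([.4705,.3193,0])
print(ctrl.observe()['joint_pos'])
plan([[(g+[0,0,.12],Q)],[(g+[0,0,.027],Q)],[(rail(-.155,.027),Q)],[(rail(-.155,.13),Q)]])
E
```

```text
[-0.18706651  0.33781152 -0.48546331  1.59985666  0.16308391  1.24555656
 -2.37710194]
call
[-4.0, -7.6, 23.2, -0.0, 0.0, -0.3] rows>=5.9
call
[-0.0, -0.0, 9.3, -0.0, 0.0, 0.0] rows>=2.2
call
[-10.0, 0.0, -0.0, -0.0, 0.0, 0.0] rows>=2.4
call
[0.0, 0.0, -10.3, -0.0, 0.0, 0.0] rows>=2.5
```

Emit:
step_arm(motion=[[[-4,-7.6,18,0,0,-0.1],[-4,-7.6,18,0,0,-0.2],[-4,-7.6,23.2,0,0,-0.3],[-4,-7.6,23.2,0,0,-0.3],[-4,-7.6,23.2,0,0,-0.3],[-4,-7.6,23.2,0,0,-0.3],[-4,-7.6,23.2,0,0,-0.3],[-4,-7.6,23.2,0,0,-0.3]]], gripper=-1)

```text
time: 2.97
tcp_pos: [0.4713, 0.3166, 0.1196]
tool_rot: [0.995, 0.096, -0.001, 0.001]
wrist_force: [0.4, 0.5, 0.4]
gripper_width: 0.0853
grasp_force: 0.0
```

Run:
```python
from h import *
im,d,p=shot('wrist','w4.png'); P=cloud(p,d)
hsv=cv2.cvtColor(im,cv2.COLOR_RGB2HSV); m=((P[...,2]>.054)&(P[...,2]<.066)&(hsv[...,1]>90)&(hsv[...,2]>130)&(d>0)).astype(np.uint8)
k,l,st,c=cv2.connectedComponentsWithStats(m)
for i in range(1,k):
    if st[i][4]>600: b=cv2.minAreaRect(P[l==i][:,:2].astype(np.float32)*1000); print(c[i].round(),st[i][4],np.median(P[l==i],0).round(4),np.round(b[0],1),np.round(b[1],1),round(b[2],1))
Q=rot(RY-np.pi/2); g=np.array([.4705,.3193,0])
s=ctrl.observe();print(s['joint_pos'][6],s['tcp_pos'])
plan([[(g+[0,0,.027],Q)],[(rail(-.155,.027),Q)],[(rail(-.155,.13),Q)]])
```

```text
[317.  53.] 7342 [0.5719 0.3392 0.06  ] [570.5 339. ] [43.7 36.1] 11.0
[318. 157.] 5808 [0.5269 0.3303 0.06  ] [524.7 330. ] [43.4 36. ] 11.0
[318. 261.] 4589 [0.4745 0.3201 0.06  ] [471.5 319.6] [43.4 36.2] 11.2
-2.4111269946623537 [0.47249135 0.31692678 0.12133964]
call
[-0.2, -0.3, 9.4, 0.0, -0.0, -0.0] rows>=2.3
call
[-9.9, 0.1, 0.0, 0.0, -0.0, -0.0] rows>=2.4
call
[-0.0, -0.0, -10.3, 0.0, -0.0, -0.0] rows>=2.5
```

View pics/w4.png

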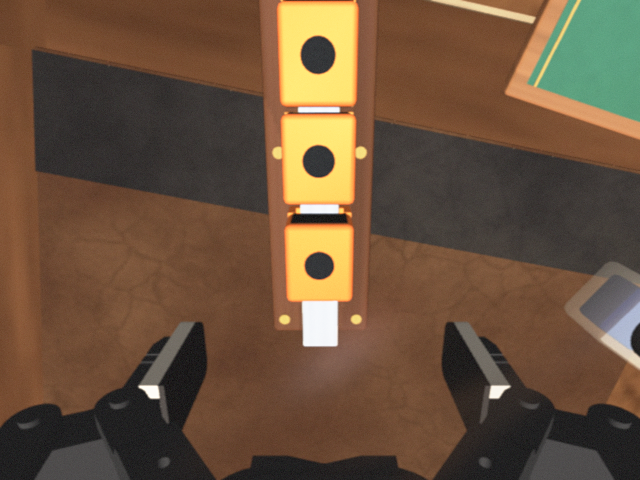

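The view shows the last stop's dot at (319,265), centred between the fingers, its top at z = 60 mm as expected, with the rail end clear at (320,325). Next: descend, close and slide off.

Emit:
step_arm(motion=[[[-0.2,-0.3,4,0,0,0],[-0.2,-0.3,7,0,0,0],[-0.2,-0.3,9.4,0,0,0],[-0.2,-0.3,9.4,0,0,0],[-0.2,-0.3,9.4,0,0,0]]])

```text
time: 3.43
tcp_pos: [0.4704, 0.3201, 0.0281]
tool_rot: [0.995, 0.096, 0.001, -0.0]
wrist_force: [0.0, -0.1, 0.1]
gripper_width: 0.0856
grasp_force: 0.0
```

Emit:
step_arm(motion=[[[0,0,0,0,0,0],[0,0,0,0,0,0],[0,0,0,0,0,0],[0,0,0,0,0,0],[0,0,0,0,0,0],[0,0,0,0,0,0],[0,0,0,0,0,0],[0,0,0,0,0,0]]], gripper=1)

```text
time: 4.1
tcp_pos: [0.4698, 0.3206, 0.0275]
tool_rot: [0.995, 0.096, 0.001, -0.0]
wrist_force: [-2.1, -3.3, 16.7]
gripper_width: 0.0353
grasp_force: 59.1
```

Emit:
step_arm(motion=[[[-1,0,0,0,0,0],[-2.5,0,0,0,0,0],[-4.5,0,0,0,0,0],[-6.5,0,0,0,0,0],[-8.5,0,0,0,0,0],[-10,0,0,0,0,0],[-10,0,0,0,0,0],[-10,0,0,0,0,0]]])

```text
time: 4.77
tcp_pos: [0.3708, 0.3017, 0.0267]
tool_rot: [0.995, 0.097, 0.0, -0.0]
wrist_force: [0.8, 0.2, -1.6]
gripper_width: 0.0355
grasp_force: 60.0
```

Run:
```python
from h import *
s=ctrl.observe();print(s['joint_pos'],s['tcp_pos'],s['wrist_force'],s['gripper_width'],s['grasp_force'])
e=np.array(s['tcp_pos'])-rail(0,0);print('rail x',e[0]*np.cos(RY)+e[1]*np.sin(RY))
T=rot(np.pi/2-.0998-np.pi,-N); z=.021+.027-.039  # tcp above stop underside along normal
print('tcp off',z)
b=board(-.045,-.15,0)
Q=R.from_quat(s['tool_rot']); q=np.array(s['tcp_pos'])
plan([[(q+[0,0,.13],Q)],[(board(-.045,-.15,.10),T)],[(board(-.045,-.15,.010),T)]])
plan([[(q+[0,0,.13],Q)],[(board(-.045,-.15,.10),rot(-np.pi/2-.0998))]])
```

```text
[-0.63791622  0.64497552 -0.22260573  2.10835747  0.33173673  0.42040056
 -2.4982787 ] [0.37076798 0.30167897 0.02672939] [ 0.82618815  0.22529847 -1.64604711] 0.03552067559447098 60.01063568866812
rail x -0.1567385045282779
tcp off 0.009000000000000001
call
[0.0, -0.0, -13.0, 0.0, 0.0, 0.0] rows>=3.1
call
[9.9, 48.8, 4.2, -0.02, 0.16, 0.29] rows>=12.0
call
[-0.0, 0.0, 9.0, -0.0, -0.0, 0.0] rows>=2.2
call
[0.0, -0.0, -13.0, 0.0, 0.0, 0.0] rows>=3.1
call
[9.9, 48.8, 4.2, -0.0, -0.0, 0.29] rows>=12.0
```

Emit:
step_arm(motion=[[[0,0,-3,0,0,0],[0,0,-7,0,0,0],[0,0,-10,0,0,0],[0,0,-13,0,0,0],[0,0,-13,0,0,0]]])

```text
time: 5.18
tcp_pos: [0.3736, 0.3029, 0.1614]
tool_rot: [0.995, 0.096, 0.003, -0.002]
wrist_force: [1.5, 1.5, -1.4]
gripper_width: 0.0349
grasp_force: 61.2
```

Emit:
step_arm(motion=[[[2,4,0,0,0,0],[3,8,0,0,0,0],[4,12,0,0,0,0],[5,16,0,0,0,0],[6,20,0,0,0,0.05],[7,24,0,0,0,0.12],[7,28,0,0,0,0.2],[7,30,0,0,0,0.2]]])

```text
time: 5.85
tcp_pos: [0.4984, 0.0146, 0.156]
tool_rot: [1.0, -0.009, 0.0, 0.001]
wrist_force: [0.6, -0.7, -2.0]
gripper_width: 0.035
grasp_force: 61.0
```

Run:
```python
from h import *
s=ctrl.observe();print(s['joint_pos'],s['tcp_pos'],s['wrist_force'],s['gripper_width'],s['grasp_force'])
T=rot(-np.pi/2-.0998,-N)
plan([[(board(-.045,-.15,.10),T)],[(board(-.045,-.15,.012),T)]])
shot('wrist','w5.png')
```

```text
[ 0.02541476  0.43439025 -0.22595017  1.99173349  0.14423077  0.73057227
 -1.87650257] [0.49838179 0.01464856 0.15598769] [ 0.55953003 -0.70453236 -2.03914443] 0.03503069462952307 61.036156229674816
call
[6.6, 17.1, 4.1, -0.0, 0.16, 0.08] rows>=4.5
call
[0.0, 0.1, 8.8, -0.01, -0.0, 0.0] rows>=2.1
```

View pics/w5.png

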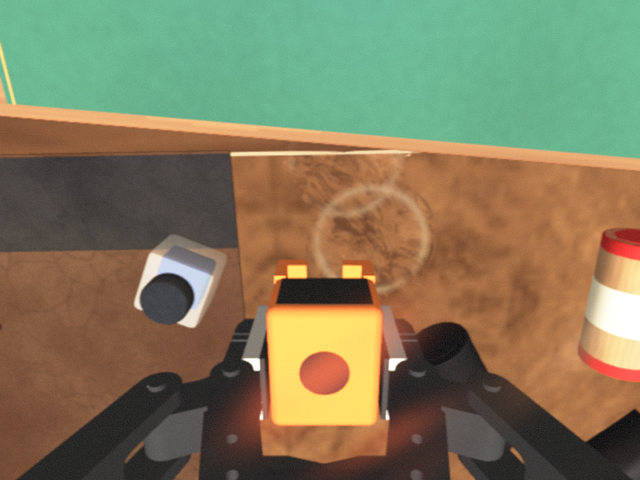

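The stop (325,360) is held square between the fingers, and the ink at (180,285) stands untouched.

Emit:
step_arm(motion=[[[2,4,1,0,0.04,0.02],[4,8,2,0,0.08,0.04],[5.5,12,3,0,0.12,0.06],[6.6,15,4.1,0,0.16,0.08],[6.6,17.1,4.1,0,0.16,0.08],[6.6,17.1,4.1,0,0.16,0.08],[6.6,17.1,4.1,0,0.16,0.08]]])

```text
time: 6.48
tcp_pos: [0.5618, -0.153, 0.1147]
tool_rot: [0.996, -0.045, 0.079, 0.0]
wrist_force: [-0.5, 0.5, -3.1]
gripper_width: 0.035
grasp_force: 61.0
```

```bash
cat >> h.py <<'E'
def heldtop(d,p,box):
    s=ctrl.observe(); P=cloud(p,d)[box[1]:box[3],box[0]:box[2]].reshape(-1,3)
    t=R.from_quat(s['tool_rot']).inv().apply(P-s['tcp_pos']); return np.median(t,0)
E
python3 - <<'E'
from h import *
im,d,p=shot('wrist')
print('top in tool',heldtop(d,p,(290,340,360,400)))
P=cloud(p,d); T=(P.reshape(-1,3)-BC)@np.stack([_x,_y,N],1); T=T.reshape(480,640,3)
for uv in[(100,60),(500,60),(300,100),(500,150),(200,200)]: print('board pt',T[uv[1],uv[0]].round(4))
s=ctrl.observe();print(s['gripper_width'],s['grasp_force'],(s['tcp_pos']-BC)@np.stack([_x,_y,N],1))
T=rot(-np.pi/2-.0998,-N)
plan([[(board(-.045,-.15,.012),T)],[(board(-.045,-.15,.10),T)]])
E
```

```text
top in tool [ 0.00239573  0.0020533  -0.03254777]Traceback (most recent call last):
  File "<stdin>", line 4, in <module>
NameError: name '_x' is not defined
```

```bash
cat >> h.py <<'E'
BM=np.stack([_x,_y,N],1)
E
python3 - <<'E'
from h import *
im,d,p=shot('wrist')
P=cloud(p,d); T=((P.reshape(-1,3)-BC)@BM).reshape(480,640,3)
for uv in[(100,60),(500,60),(300,100),(500,150),(200,200),(300,30)]: print('board pt',T[uv[1],uv[0]].round(4))
s=ctrl.observe();print(s['gripper_width'],s['grasp_force'],(s['tcp_pos']-BC)@BM)
T=rot(-np.pi/2-.0998,-N)
plan([[(board(-.045,-.15,.012),T)],[(board(-.045,-.15,.10),T)]])
E
```

```text
board pt [ 0.0567 -0.0208  0.0011]
board pt [ 0.0588 -0.2366 -0.0013]
board pt [ 0.0373 -0.1286  0.0013]
board pt [ 0.0087 -0.2531 -0.0248]
board pt [-0.02   -0.068   0.0004]
board pt [ 0.072  -0.1289  0.0015]
0.03552723317063281 61.01654795638751 [-0.04528018 -0.14253773  0.1001843 ]
call
[0.0, 0.8, 8.8, -0.01, 0.0, 0.01] rows>=2.1
call
[0.0, 0.0, -8.8, 0.0, 0.0, 0.0] rows>=2.1
```

Emit:
step_arm(motion=[[[0,0.8,3,0,0,0],[0,0.8,6,0,0,0],[0,0.8,8,0,0,0],[0,0.8,8.7,0,0,0],[0,0.8,8.9,0,0,0],[0,0.8,9.0,0,0,0],[0,0.8,9.0,0,0,0]]])

```text
time: 7.17
tcp_pos: [0.5762, -0.1596, 0.0275]
tool_rot: [0.996, -0.043, 0.081, 0.0]
wrist_force: [-0.1, -0.5, -1.8]
gripper_width: 0.0351
grasp_force: 61.2
```

Emit:
step_arm(motion=[[[0,0,0.05,0,0,0],[0,0,0.05,0,0,0]]])

```text
time: 7.33
tcp_pos: [0.5761, -0.16, 0.0269]
tool_rot: [0.996, -0.044, 0.081, 0.0]
wrist_force: [0.9, 0.2, -3.3]
gripper_width: 0.0353
grasp_force: 61.1
```

Emit:
step_arm(motion=[[[0,0,0.05,0,0,0],[0,0,0.1,0,0,0],[0,0,0.15,0,0,0],[0,0,0.15,0,0,0]]])

```text
time: 7.67
tcp_pos: [0.5761, -0.16, 0.0262]
tool_rot: [0.996, -0.044, 0.081, 0.001]
wrist_force: [-12.5, 3.9, 31.5]
gripper_width: 0.0348
grasp_force: 65.4
```

Run:
```python
from h import *
s=ctrl.observe();print(s['wrist_force'],(s['tcp_pos']-BC)@BM)
```

```text
[-12.54547378   3.88584406  31.48835636] [-0.04478149 -0.1504955   0.00992718]
```

Emit:
step_arm(motion=[[[0,0,-0.1,0,0,0],[0,0,-0.1,0,0,0]]])

```text
time: 7.83
tcp_pos: [0.5761, -0.16, 0.0262]
tool_rot: [0.996, -0.044, 0.08, 0.0]
wrist_force: [-5.5, 2.0, 16.9]
gripper_width: 0.0349
grasp_force: 63.5
```

Emit:
step_arm(motion=[[[0,0,0,0,0,0],[0,0,0,0,0,0],[0,0,0,0,0,0],[0,0,0,0,0,0],[0,0,0,0,0,0],[0,0,-2,0,0,0],[0,0,-6,0,0,0],[0,0,-10,0,0,0]]], gripper=-1)

```text
time: 8.5
tcp_pos: [0.5587, -0.1586, 0.1241]
tool_rot: [0.996, -0.043, 0.078, -0.0]
wrist_force: [0.1, 0.1, 0.9]
gripper_width: 0.0851
grasp_force: 0.0
```

Run:
```python
from h import *
im,d,p=shot('wrist'); P=cloud(p,d); T=((P.reshape(-1,3)-BC)@BM).reshape(480,640,3)
m=((T[...,2]>.036)&(T[...,2]<.048)&(d>0)).astype(np.uint8); m[:,:230]=0; m[:,420:]=0
k,l,st,c=cv2.connectedComponentsWithStats(m); i=1+st[1:,4].argmax(); print(c[i],st[i],cv2.minAreaRect(T[l==i][:,:2].astype(np.float32)*1000),np.median(T[l==i],0))
s=ctrl.observe(); print(s['joint_pos'][6],s['tcp_pos'])
w=[]; y0=-1.67; y1=RY+np.pi/2; a=np.array(s['tcp_pos']); b=np.array([.5247,.3300,.15]); mid=a+[-.03,.1,.06]
f=lambda t:rot(y0+(y1-y0)*t)
plan([[(np.array([.53,0,.18]),f(.25))],[(np.array([.52,.2,.18]),f(.5))],[(np.array([.52,.3,.15]),f(.75))],[(np.array([.5247,.33,.12]),f(1))]])
```

```text
[323.97855015 251.71122145] [ 291  213   67   79 5035] ((-43.2856559753418, -150.27032470703125), (43.8482551574707, 36.093467712402344), 0.4086014926433563) [-0.04118213 -0.15031805  0.04248345]
-1.6200813178658597 [ 0.56096136 -0.15966432  0.13210506]
call
[-3.6, -15.7, -5.4, 0.07, -0.16, -0.85] rows>=6.9
call
[13.1, -15.1, 0.1, -0.0, -0.0, -0.85] rows>=6.8
call
[10.0, 0.4, 3.0, -0.0, -0.0, -0.86] rows>=6.9
call
[1.4, 2.6, 3.0, 0.0, -0.0, -0.86] rows>=6.9
```

The first stop is set: board (-43,-150) mm, top 42 mm above the face, square. Back to the rail with the gripper flipped.

Emit:
step_arm(motion=[[[-3.6,-15.7,-5.4,0.07,-0.16,-0.85],[-3.6,-15.7,-5.4,0.07,-0.16,-0.85],[-3.6,-15.7,-5.4,0.07,-0.16,-0.85],[-3.6,-15.7,-5.4,0.07,-0.16,-0.85],[-3.6,-15.7,-5.4,0.07,-0.16,-0.85],[-3.6,-15.7,-5.4,0.07,-0.16,-0.85],[-3.6,-15.7,-5.4,0.07,-0.16,-0.85],[-3.6,-15.7,-5.4,0.07,-0.16,-0.85]]])

```text
time: 9.22
tcp_pos: [0.5299, 0.0012, 0.1726]
tool_rot: [0.927, 0.376, -0.004, -0.004]
wrist_force: [0.3, -0.5, 0.1]
gripper_width: 0.0856
grasp_force: 0.0
```

Emit:
step_arm(motion=[[[13,-15,0,0,0,-0.85],[13,-15,0,0,0,-0.85],[13,-15,0,0,0,-0.85],[13,-15,0,0,0,-0.85],[13,-15,0,0,0,-0.85],[13,-15,0,0,0,-0.85],[13,-15,0,0,0,-0.85],[13,-15,0,0,0,-0.85]]])

```text
time: 9.88
tcp_pos: [0.519, 0.1994, 0.1734]
tool_rot: [0.691, 0.723, -0.001, -0.005]
wrist_force: [-0.5, -1.2, -0.5]
gripper_width: 0.0854
grasp_force: 0.0
```

Emit:
step_arm(motion=[[[10,0,3,0,0,-0.86],[10,0,3,0,0,-0.86],[10,0,3,0,0,-0.86],[10,0,3,0,0,-0.86],[10,0,3,0,0,-0.86],[10,0,3,0,0,-0.86],[10,0,3,0,0,-0.86],[10,0,3,0,0,-0.86]]])

```text
time: 10.55
tcp_pos: [0.5147, 0.2984, 0.1438]
tool_rot: [0.328, 0.945, 0.001, -0.005]
wrist_force: [0.9, -0.6, -0.0]
gripper_width: 0.0853
grasp_force: 0.0
```

Emit:
step_arm(motion=[[[1.4,2.6,3,0,0,-0.86],[1.4,2.6,3,0,0,-0.86],[1.4,2.6,3,0,0,-0.86],[1.4,2.6,3,0,0,-0.86],[1.4,2.6,3,0,0,-0.86],[1.4,2.6,3,0,0,-0.86],[1.4,2.6,3,0,0,-0.86],[1.4,2.6,3,0,0,-0.86]]])

```text
time: 11.22
tcp_pos: [0.5194, 0.3278, 0.1139]
tool_rot: [-0.095, 0.995, 0.003, -0.005]
wrist_force: [-1.3, -1.1, 0.2]
gripper_width: 0.0855
grasp_force: 0.0
```

```bash
cat >> h.py <<'E'
def railstops():
    im,d,p=shot('wrist'); P=cloud(p,d); hsv=cv2.cvtColor(im,cv2.COLOR_RGB2HSV)
    m=((P[...,2]>.054)&(P[...,2]<.066)&(hsv[...,1]>90)&(hsv[...,2]>130)&(d>0)).astype(np.uint8)
    k,l,st,c=cv2.connectedComponentsWithStats(m)
    for i in range(1,k):
        if st[i][4]>600: b=cv2.minAreaRect(P[l==i][:,:2].astype(np.float32)*1000); print('stop',c[i].round(),st[i][4],np.median(P[l==i],0).round(4),np.round(b[0],1),np.round(b[1],1),round(b[2],1))
E
python3 - <<'E'
from h import *
railstops()
s=ctrl.observe(); print(s['joint_pos'],s['tcp_pos'])
Q=rot(RY+np.pi/2)
plan([[(np.array([.5250,.3299,.027]),Q)]])
E
```

```text
stop [324. 277.] 4718 [0.5207 0.3287 0.06  ] [525.2 329.6] [46.5 36.1] 11.4
stop [325. 386.] 7973 [0.5856 0.3413 0.06  ] [595.6 343.4] [97.3 36.1] 11.1
[-0.03049035  0.8557518  -1.00099833  1.68586999  0.79822402  1.06836806
  0.46665533] [0.51942469 0.32791003 0.11400995]
call
[-0.7, 0.0, 8.7, 0.01, -0.01, -0.01] rows>=2.1
```

Emit:
step_arm(motion=[[[-0.7,0,4,0.01,-0.01,-0.01],[-0.7,0,7,0.01,-0.01,-0.01],[-0.7,0,8.7,0.01,-0.01,-0.01],[-0.7,0,8.7,0.01,-0.01,-0.01],[-0.7,0,8.7,0.01,-0.01,-0.01]]])

```text
time: 11.68
tcp_pos: [0.5252, 0.3304, 0.0276]
tool_rot: [-0.1, 0.995, -0.002, 0.001]
wrist_force: [0.4, 0.1, 0.3]
gripper_width: 0.085
grasp_force: 0.0
```

Emit:
step_arm(motion=[[[0,0,0,0,0,0],[0,0,0,0,0,0],[0,0,0,0,0,0],[0,0,0,0,0,0],[0,0,0,0,0,0],[0,0,0,0,0,0],[0,0,0,0,0,0]]], gripper=1)

```text
time: 12.27
tcp_pos: [0.526, 0.3303, 0.0284]
tool_rot: [-0.101, 0.995, -0.001, 0.002]
wrist_force: [-1.0, -2.1, 9.7]
gripper_width: 0.0355
grasp_force: 59.7
```

Emit:
step_arm(motion=[[[1,0,0,0,0,0],[3,0,0,0,0,0],[5,0,0,0,0,0],[7,0,0,0,0,0],[9,0,0,0,0,0],[9,0,0,0,0,0]]])

```text
time: 12.77
tcp_pos: [0.4351, 0.312, 0.0283]
tool_rot: [-0.102, 0.995, -0.001, 0.001]
wrist_force: [-7.9, -0.8, 12.9]
gripper_width: 0.0352
grasp_force: 60.7
```

Run:
```python
from h import *
s=ctrl.observe();print(s['joint_pos'],s['tcp_pos'],s['wrist_force'],s['gripper_width'],s['grasp_force'])
e=np.array(s['tcp_pos'])-rail(0,0);print('rail x',e[0]*np.cos(RY)+e[1]*np.sin(RY),'y',-e[0]*np.sin(RY)+e[1]*np.cos(RY))
Q=rot(RY+np.pi/2)
plan([[(rail(-.156,.027),Q)],[(rail(-.156,.155),Q)]])
```

```text
[-0.09955154  0.87769528 -0.91929917  1.9376315   0.96346259  0.84636226
  0.21782191] [0.43511086 0.31204837 0.02834664] [-7.94435705 -0.79518067 12.90761457] 0.03518844379108116 60.72243767455802
rail x -0.0916058226685763 y 0.00010041334602771748
call
[6.4, 0.1, 0.1, -0.0, 0.0, 0.01] rows>=1.5
call
[0.0, -0.1, -12.8, -0.0, 0.0, 0.0] rows>=3.1
```

Emit:
step_arm(motion=[[[2,0,0,0,0,0],[4,0,0,0,0,0],[6,0.1,0.1,0,0,0.01],[6.6,0.1,0.1,0,0,0.01],[6.6,0.1,0.1,0,0,0.01],[6.6,0.1,0.1,0,0,0.01]]])

```text
time: 13.27
tcp_pos: [0.3733, 0.2997, 0.0262]
tool_rot: [-0.097, 0.995, -0.002, 0.001]
wrist_force: [-0.3, 0.3, -2.0]
gripper_width: 0.0354
grasp_force: 60.1
```

Emit:
step_arm(motion=[[[0,0,-3,0,0,0],[0,0,-7,0,0,0],[0,0,-10,0,0,0],[0,0,-13,0,0,0],[0,0,-13,0,0,0]]])

```text
time: 13.68
tcp_pos: [0.3742, 0.3017, 0.1606]
tool_rot: [-0.096, 0.995, 0.0, 0.003]
wrist_force: [0.8, 0.5, -1.4]
gripper_width: 0.0354
grasp_force: 61.2
```

Run:
```python
from h import *
s=ctrl.observe();print(s['joint_pos'],s['tcp_pos'],s['gripper_width'],s['grasp_force'])
plan([[((.50,.10,.155),rot(np.pi/2))],[(board(-.045,0,.10),rot(np.pi/2-.0998,-N))],[(board(-.045,0,.013),rot(np.pi/2-.0998,-N))]])
```

```text
[ 0.01515145  0.62966168 -1.12693685  2.00662634  0.7121901   0.96224389
  0.2835704 ] [0.37422556 0.30168442 0.16064373] 0.03541644892821542 61.18220975040458
call
[-8.5, -22.2, 0.6, 0.0, 0.01, 0.19] rows>=5.7
call
[-7.6, -10.9, 4.0, 0.01, -0.16, 0.1] rows>=3.3
call
[-0.1, 0.0, 8.7, -0.0, -0.0, 0.0] rows>=2.1
```

Emit:
step_arm(motion=[[[-8.5,-22.2,0.6,0,0,0.19],[-8.5,-22.2,0.6,0,0,0.19],[-8.5,-22.2,0.6,0,0,0.19],[-8.5,-22.2,0.6,0,0,0.19],[-8.5,-22.2,0.6,0,0,0.19],[-8.5,-22.2,0.6,0,0,0.19],[-8.5,-22.2,0.6,0,0,0.19],[-8.5,-22.2,0.6,0,0,0.19]]])

```text
time: 14.35
tcp_pos: [0.4995, 0.0964, 0.1505]
tool_rot: [0.0, 1.0, -0.001, 0.001]
wrist_force: [-0.8, 1.4, -2.3]
gripper_width: 0.035
grasp_force: 61.1
```

Emit:
step_arm(motion=[[[-4,-6,2,0,-0.08,0.05],[-7.6,-10.9,4,0.01,-0.16,0.1],[-7.6,-10.9,4,0.01,-0.16,0.1],[-7.6,-10.9,4,0.01,-0.16,0.1],[-7.6,-10.9,4,0.01,-0.16,0.1],[-7.6,-10.9,4,0.01,-0.16,0.1]]])

```text
time: 14.85
tcp_pos: [0.5749, -0.01, 0.1111]
tool_rot: [0.048, 0.996, -0.006, 0.081]
wrist_force: [-0.4, 0.7, -2.0]
gripper_width: 0.0352
grasp_force: 61.0
```

Run:
```python
from h import *
im,d,p=shot('wrist'); print('top in tool',heldtop(d,p,(290,340,360,400)))
s=ctrl.observe();print(s['joint_pos'],(s['tcp_pos']-BC)@BM,s['gripper_width'],s['grasp_force'],s['wrist_force'])
plan([[(board(-.045,0,.011),rot(np.pi/2-.0998,-N))]])
```

```text
top in tool [ 0.0026085  -0.00111656 -0.03154841]
[ 0.54836548  0.70613658 -0.92656328  1.9420909   0.91980707  0.78246541
  0.58158909] [-0.04743305 -0.00057947  0.09676276] 0.035290241008860204 61.02776400541188 [ 0.13621862  0.47638896 -1.9401281 ]
call
[-0.2, 0.1, 8.6, -0.0, 0.0, 0.0] rows>=2.1
```

Emit:
step_arm(motion=[[[-0.2,0.1,3,0,0,0],[-0.2,0.1,6,0,0,0],[-0.2,0.1,8,0,0,0],[-0.2,0.1,8.5,0,0,0],[-0.2,0.1,8.6,0,0,0],[-0.2,0.1,8.6,0,0,0],[-0.2,0.1,8.6,0,0,0]]])

```text
time: 15.48
tcp_pos: [0.5908, -0.0102, 0.0277]
tool_rot: [0.047, 0.996, -0.006, 0.082]
wrist_force: [0.6, -0.3, -1.9]
gripper_width: 0.0348
grasp_force: 61.6
```

Emit:
step_arm(motion=[[[0,0,0.05,0,0,0],[0,0,0.1,0,0,0],[0,0,0.1,0,0,0]]])

```text
time: 15.73
tcp_pos: [0.591, -0.0109, 0.0267]
tool_rot: [0.048, 0.995, -0.006, 0.082]
wrist_force: [-4.2, -0.6, 9.1]
gripper_width: 0.0351
grasp_force: 62.9
```

Contact. Release and retreat.

Emit:
step_arm(motion=[[[0,0,0,0,0,0],[0,0,0,0,0,0],[0,0,0,0,0,0],[0,0,0,0,0,0],[0,0,0,0,0,0],[0,0,-2,0,0,0],[0,0,-6,0,0,0],[0,0,-10,0,0,0]]], gripper=-1)

```text
time: 16.4
tcp_pos: [0.5736, -0.0088, 0.1248]
tool_rot: [0.048, 0.996, -0.006, 0.08]
wrist_force: [1.4, -0.4, 0.5]
gripper_width: 0.0854
grasp_force: 0.0
```

```bash
cat >> h.py <<'E'
def boardstops(n='wrist',lo=(5,110,130),zr=(.034,.05),save=None):
    im,d,p=shot(n,save); P=cloud(p,d); T=((P.reshape(-1,3)-BC)@BM).reshape(480,640,3); hsv=cv2.cvtColor(im,cv2.COLOR_RGB2HSV)
    m=((T[...,2]>zr[0])&(T[...,2]<zr[1])&(d>0)&(cv2.inRange(hsv,lo,(32,255,255))>0)&(abs(T[...,1])<.27)&(abs(T[...,0])<.15)).astype(np.uint8)
    k,l,st,c=cv2.connectedComponentsWithStats(m)
    for i in range(1,k):
        if st[i][4]>60: b=cv2.minAreaRect(T[l==i][:,:2].astype(np.float32)*1000); print('bstop',c[i].round(),st[i][4],np.round(b[0],1),np.round(b[1],1),round(b[2],1),np.median(T[l==i],0)[2].round(4))
E
python3 - <<'E'
from h import *
boardstops(); boardstops('scene'); boardstops('side')
s=ctrl.observe(); print(s['joint_pos'],s['tcp_pos'])
plan([[((.52,.16,.16),rot(np.pi/2+.05))],[((.571,.339,.12),rot(RY+np.pi/2))],[((.571,.339,.027),rot(RY+np.pi/2))]])
E
```

```text
bstop [323. 258.] 4268 [-47.2  -1.2] [36.  43.5] 89.7 0.0424
bstop [ 56. 260.] 4781 [ -44.7 -150.6] [43.6 37.7] 0.0 0.0421
bstop [330. 196.] 136 [ -44.4 -147.9] [46.6 38.3] 1.9 0.0408
bstop [296. 221.] 146 [-47.9   1.2] [38.1 45.1] 89.8 0.0409
bstop [309. 219.] 165 [ -44.  -147.8] [44.8 40.1] 3.3 0.0417
bstop [275. 245.] 200 [-47.5   1.6] [45.7 37.9] 0.7 0.0422
[ 0.55984751  0.68284754 -0.94251391  1.93334824  0.88926112  0.79995586
  0.60594697] [ 0.57578512 -0.00942892  0.12721665]
call
[6.5, 16.3, -4.5, -0.02, 0.17, -0.15] rows>=4.3
call
[-6.0, 17.6, 4.0, 0.0, -0.0, -0.14] rows>=4.6
call
[-0.1, -0.0, 9.3, 0.0, -0.0, -0.0] rows>=2.2
```

Both are flat and in place, and all three cameras agree. Third stop.

Emit:
step_arm(motion=[[[6.5,16.3,-4.5,-0.02,0.17,-0.15],[6.5,16.3,-4.5,-0.02,0.17,-0.15],[6.5,16.3,-4.5,-0.02,0.17,-0.15],[6.5,16.3,-4.5,-0.02,0.17,-0.15],[6.5,16.3,-4.5,-0.02,0.17,-0.15],[6.5,16.3,-4.5,-0.02,0.17,-0.15]]])

```text
time: 17.05
tcp_pos: [0.518, 0.1642, 0.158]
tool_rot: [-0.03, 1.0, 0.002, -0.004]
wrist_force: [0.7, -0.0, -0.2]
gripper_width: 0.0853
grasp_force: 0.0
```

Emit:
step_arm(motion=[[[-6,17.6,4,0,0,-0.14],[-6,17.6,4,0,0,-0.14],[-6,17.6,4,0,0,-0.14],[-6,17.6,4,0,0,-0.14],[-6,17.6,4,0,0,-0.14],[-6,17.6,4,0,0,-0.14],[-6,17.6,4,0,0,-0.14],[-6,17.6,4,0,0,-0.14]]])

```text
time: 17.72
tcp_pos: [0.5697, 0.3378, 0.1169]
tool_rot: [-0.097, 0.995, 0.001, -0.004]
wrist_force: [0.5, 0.2, -0.3]
gripper_width: 0.0854
grasp_force: 0.0
```

Run:
```python
from h import *
railstops()
s=ctrl.observe(); print(s['joint_pos'],s['tcp_pos'])
plan([[((.571,.339,.027),rot(RY+np.pi/2))]])
```

```text
stop [325. 268.] 4678 [0.5668 0.3378 0.06  ] [569.9 338.4] [43.5 36. ] 11.0
stop [325. 347.] 4307 [0.6143 0.3476 0.06  ] [618.5 347.8] [49.4 36.8] 9.6
[-0.05102015  0.90528487 -0.98089209  1.54616162  0.7966958   1.13577816
  0.5571178 ] [0.56992596 0.33747134 0.11736902]
call
[-0.2, 0.1, 9.0, 0.0, -0.01, -0.0] rows>=2.2
```

Emit:
step_arm(motion=[[[-0.1,0.1,4,0,0,0],[-0.1,0.1,7,0,0,0],[-0.1,0.1,9,0,0,0],[-0.1,0.1,9,0,0,0],[-0.1,0.1,9,0,0,0]]])

```text
time: 18.18
tcp_pos: [0.5698, 0.3394, 0.028]
tool_rot: [-0.096, 0.995, 0.002, -0.004]
wrist_force: [1.1, 1.4, 0.9]
gripper_width: 0.0859
grasp_force: 0.0
```

Emit:
step_arm(motion=[[[0,0,0,0,0,0],[0,0,0,0,0,0],[0,0,0,0,0,0],[0,0,0,0,0,0],[0,0,0,0,0,0],[0,0,0,0,0,0],[0,0,0,0,0,0]]], gripper=1)

```text
time: 18.77
tcp_pos: [0.5702, 0.3406, 0.0291]
tool_rot: [-0.097, 0.995, 0.002, -0.003]
wrist_force: [-0.6, -3.2, 9.5]
gripper_width: 0.035
grasp_force: 60.1
```

Emit:
step_arm(motion=[[[1,0,0,0,0,0],[3,0,0,0,0,0],[5,0,0,0,0,0],[7,0,0,0,0,0],[9,0,0,0,0,0],[11,0,0,0,0,0],[13,0,0,0,0,0],[13,0,0,0,0,0]]])

```text
time: 19.43
tcp_pos: [0.439, 0.315, 0.0292]
tool_rot: [-0.098, 0.995, 0.002, -0.004]
wrist_force: [0.6, 1.4, -2.9]
gripper_width: 0.0352
grasp_force: 60.1
```

Run:
```python
from h import *
s=ctrl.observe();print(s['joint_pos'],s['tcp_pos'],s['wrist_force'],s['gripper_width'],s['grasp_force'])
e=np.array(s['tcp_pos'])-rail(0,0);print('rail x',e[0]*np.cos(RY)+e[1]*np.sin(RY),'y',-e[0]*np.sin(RY)+e[1]*np.cos(RY))
Q=rot(RY+np.pi/2)
plan([[(rail(-.156,.027),Q)],[(rail(-.156,.155),Q)]])
```

```text
[-0.0953091   0.88383255 -0.92078095  1.91899838  0.94268737  0.85297406
  0.23769036] [0.43899865 0.31499842 0.02921755] [ 0.5690793   1.41699309 -2.87357677] 0.03524805175691218 60.05059663206339
rail x -0.08722009542600563 y 0.002241233620661972
call
[6.9, -0.2, 0.3, 0.0, -0.01, 0.0] rows>=1.7
call
[-0.1, 0.0, -12.8, 0.0, 0.0, 0.0] rows>=3.1
```

Emit:
step_arm(motion=[[[2,0,0,0,0,0],[4,0,0,0,0,0],[6,-0.1,0,0,0,0],[7,-0.1,0,0,0,0],[7,-0.1,0,0,0,0],[7,-0.1,0,0,0,0]]])

```text
time: 19.93
tcp_pos: [0.3743, 0.3013, 0.0296]
tool_rot: [-0.097, 0.995, 0.002, -0.003]
wrist_force: [0.2, 0.1, -0.9]
gripper_width: 0.0349
grasp_force: 60.1
```

Emit:
step_arm(motion=[[[0,0,-3,0,0,0],[0,0,-7,0,0,0],[0,0,-10,0,0,0],[0,0,-13,0,0,0],[0,0,-13,0,0,0]]])

```text
time: 20.35
tcp_pos: [0.3768, 0.3025, 0.1641]
tool_rot: [-0.096, 0.995, 0.004, -0.001]
wrist_force: [1.4, 0.9, -2.1]
gripper_width: 0.0351
grasp_force: 61.2
```

Run:
```python
from h import *
s=ctrl.observe();print(s['joint_pos'],s['tcp_pos'],s['gripper_width'],s['grasp_force'])
plan([[((.50,.20,.155),rot(np.pi/2))],[(board(-.045,.15,.10),rot(np.pi/2-.0998,-N))]])
```

```text
[ 0.02605071  0.63142506 -1.1318582   1.99485384  0.69707097  0.96852585
  0.30590178] [0.37681772 0.30248823 0.16406667] 0.03513573916361177 61.16910117678344
call
[-10.1, -12.4, 0.8, 0.01, -0.0, 0.19] rows>=3.8
call
[-9.2, -6.0, 4.0, 0.01, -0.16, 0.1] rows>=2.8
```

Emit:
step_arm(motion=[[[-10.1,-12.4,0.8,0.01,0,0.19],[-10.1,-12.4,0.8,0.01,0,0.19],[-10.1,-12.4,0.8,0.01,0,0.19],[-10.1,-12.4,0.8,0.01,0,0.19],[-10.1,-12.4,0.8,0.01,0,0.19],[-10.1,-12.4,0.8,0.01,0,0.19]]])

```text
time: 20.85
tcp_pos: [0.4995, 0.1966, 0.1495]
tool_rot: [0.0, 1.0, -0.003, -0.004]
wrist_force: [0.5, 0.8, -1.6]
gripper_width: 0.0352
grasp_force: 60.9
```

Emit:
step_arm(motion=[[[-5,-3,2,0,-0.08,0.05],[-9.2,-6,4,0.01,-0.16,0.1],[-9.2,-6,4,0.01,-0.16,0.1],[-9.2,-6,4,0.01,-0.16,0.1],[-9.2,-6,4,0.01,-0.16,0.1],[-9.2,-6,4,0.01,-0.16,0.1]]])

```text
time: 21.35
tcp_pos: [0.5892, 0.1396, 0.1099]
tool_rot: [0.047, 0.996, -0.008, 0.077]
wrist_force: [-0.8, 0.6, -1.8]
gripper_width: 0.0351
grasp_force: 60.9
```

Run:
```python
from h import *
im,d,p=shot('wrist'); print('top in tool',heldtop(d,p,(290,340,360,400)))
s=ctrl.observe();print(s['joint_pos'],(s['tcp_pos']-BC)@BM,s['gripper_width'],s['grasp_force'],s['wrist_force'])
plan([[(board(-.045,.15,.010),rot(np.pi/2-.0998,-N))]])
```

```text
top in tool [ 0.00229556 -0.00052444 -0.03100588]
[ 0.2389579   0.74394697 -0.89435784  1.84787229  0.91472824  0.86092554
  0.35825831] [-0.04813719  0.1490938   0.09551068] 0.03520732892282583 60.865299962460995 [-0.38861545  0.4512323  -1.89160733]
call
[-0.4, 0.2, 8.5, -0.01, -0.01, 0.01] rows>=2.0
```

Emit:
step_arm(motion=[[[-0.3,0.1,3,-0.01,-0.01,0.01],[-0.3,0.1,6,-0.01,-0.01,0.01],[-0.3,0.1,7.8,-0.01,-0.01,0.01],[-0.3,0.1,8.2,-0.01,-0.01,0.01],[-0.3,0.1,8.4,-0.01,-0.01,0.01],[-0.3,0.1,8.5,-0.01,-0.01,0.01],[-0.3,0.1,8.5,-0.01,-0.01,0.01]]])

```text
time: 21.98
tcp_pos: [0.605, 0.1384, 0.0276]
tool_rot: [0.052, 0.995, -0.003, 0.082]
wrist_force: [-0.1, 0.6, -0.9]
gripper_width: 0.0353
grasp_force: 61.2
```

Emit:
step_arm(motion=[[[0,0,0.05,0,0,0],[0,0,0.05,0,0,0]]])

```text
time: 22.15
tcp_pos: [0.6053, 0.1384, 0.0275]
tool_rot: [0.052, 0.995, -0.003, 0.082]
wrist_force: [-8.2, -1.4, 12.7]
gripper_width: 0.0352
grasp_force: 63.2
```

Emit:
step_arm(motion=[[[0,0,0,0,0,0],[0,0,0,0,0,0],[0,0,0,0,0,0],[0,0,0,0,0,0],[0,0,0,0,0,0],[0,0,-2,0,0,0],[0,0,-6,0,0,0],[0,0,-10,0,0,0]]], gripper=-1)

```text
time: 22.82
tcp_pos: [0.5881, 0.1389, 0.1246]
tool_rot: [0.052, 0.995, -0.003, 0.081]
wrist_force: [-0.0, -0.2, 0.4]
gripper_width: 0.085
grasp_force: 0.0
```

Run:
```python
from h import *
boardstops()
plan([[((.55,-.08,.2),rot(np.pi/2))],[((.50,-.28,.28),rot(np.pi/2))]])
```

```text
bstop [ 56. 259.] 4861 [-47.2  -0.5] [36.7 43.9] 89.4 0.042
bstop [326. 260.] 4263 [-45.7 148.9] [36.  43.7] 89.0 0.0423
call
[0.5, -22.3, -7.0, -0.0, 0.17, -0.1] rows>=5.6
call
[5.0, -20.1, -8.0, -0.0, -0.0, -0.0] rows>=5.3
```

Emit:
step_arm(motion=[[[0.5,-22.3,-7,0,0.17,-0.1],[0.5,-22.3,-7,0,0.17,-0.1],[0.5,-22.3,-7,0,0.17,-0.1],[0.5,-22.3,-7,0,0.17,-0.1],[0.5,-22.3,-7,0,0.17,-0.1],[0.5,-22.3,-7,0,0.17,-0.1],[0.5,-22.3,-7,0,0.17,-0.1]]])

```text
time: 23.45
tcp_pos: [0.5491, -0.0898, 0.1932]
tool_rot: [0.007, 1.0, -0.005, -0.003]
wrist_force: [0.1, -1.2, -0.2]
gripper_width: 0.0851
grasp_force: 0.0
```

Emit:
step_arm(motion=[[[5,-20,-8,0,0,0],[5,-20,-8,0,0,0],[5,-20,-8,0,0,0],[5,-20,-8,0,0,0],[5,-20,-8,0,0,0],[5,-20,-8,0,0,0],[5,-20,-8,0,0,0],[5,-20,-8,0,0,0]]])

```text
time: 24.12
tcp_pos: [0.4991, -0.281, 0.2735]
tool_rot: [0.003, 1.0, -0.003, -0.003]
wrist_force: [0.1, 0.9, -0.1]
gripper_width: 0.0855
grasp_force: 0.0
```

```bash
cat >> h.py <<'E'
def tubes(save=None):
    im,d,p=shot('wrist',save); P=cloud(p,d); hsv=cv2.cvtColor(im,cv2.COLOR_RGB2HSV)
    for off in[0]:
        m=((P[...,2]>.015)&(P[...,2]<.056)&(P[...,1]<-.12)&(hsv[...,2]>110)&(d>0)&((((P.reshape(-1,3)-BC)@BM)[:,2].reshape(480,640)>.01)|(P[...,0]<.53))).astype(np.uint8)
        m=cv2.erode(m,np.ones((3,3))); k,l,st,c=cv2.connectedComponentsWithStats(m)
        for i in range(1,k):
            if st[i][4]<1000: continue
            X=P[l==i]; top=np.percentile(X[:,2],97)
            Y=X[(X[:,2]>top-.004)]   # ridge strip
            b=cv2.minAreaRect(Y[:,:2].astype(np.float32)*1000); (cx,cy),(w,h),a=b
            if w<h: w,h,a=h,w,a+90
            f=cv2.minAreaRect(X[:,:2].astype(np.float32)*1000)
            print('tube',c[i].round(),st[i][4],'top %.4f'%top,'ridge c',np.round([cx,cy],1),'len %.1f wid %.1f axis %.1f deg'%(w,h,a),'full',np.round(f[0],1),np.round(f[1],1))
E
python3 - <<'E'
from h import *
tubes('w6.png')
s=ctrl.observe();print(s['joint_pos'],s['tcp_pos'])
E
```

```text
tube [239. 111.] 6198 top 0.0507 ridge c [ 422.1 -356. ] len 98.9 wid 29.4 axis 110.1 deg full [ 422.  -355.8] [47.  99.2]
tube [405. 124.] 6102 top 0.0509 ridge c [ 436.4 -208.3] len 97.8 wid 28.8 axis 179.8 deg full [ 436.5 -209.6] [46.9 98. ]
tube [205. 272.] 4361 top 0.0505 ridge c [ 577.4 -399.2] len 98.6 wid 28.7 axis 74.6 deg full [ 574.8 -398.5] [98.7 42.9]
[ 1.1404472   0.61152673 -1.11924844  1.653287    0.58090883  1.25444274
  1.46598281] [ 0.49933794 -0.27996253  0.27337197]
```

View pics/w6.png

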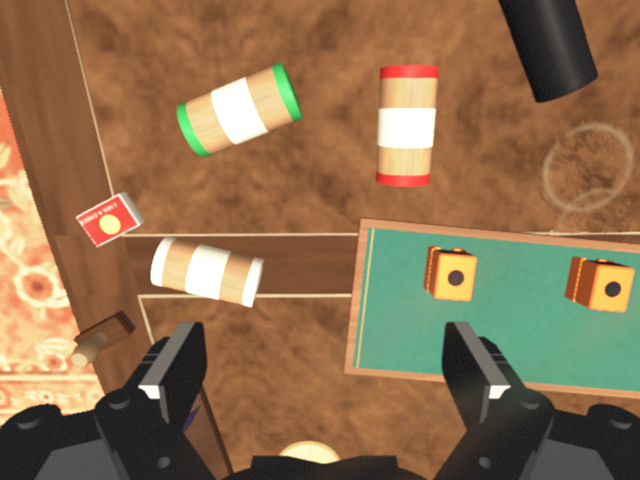

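The view shows green (239,111), red (405,124) and white (205,272). Ridge heights are about 51 mm and lengths about 99 mm, as expected. Red goes first, gripped 33 mm off-centre so the finger clears the stop.

Run:
```python
from h import *
Q=rot(np.pi/2+.0)
plan([[((.4695,-.2088,.11),Q)],[((.4695,-.2088,.007),Q)]])
```

```text
call
[2.9, 7.2, 16.3, -0.01, -0.01, -0.0] rows>=4.3
call
[0.1, -0.1, 10.3, 0.0, 0.0, -0.0] rows>=2.5
```

Emit:
step_arm(motion=[[[2.9,7.2,16.3,-0.01,-0.01,0],[2.9,7.2,16.3,-0.01,-0.01,0],[2.9,7.2,16.3,-0.01,-0.01,0],[2.9,7.2,16.3,-0.01,-0.01,0],[2.9,7.2,16.3,-0.01,-0.01,0],[2.9,7.2,16.3,-0.01,-0.01,0],[2.9,7.2,16.3,-0.01,-0.01,0]]])

```text
time: 24.75
tcp_pos: [0.4701, -0.2082, 0.1105]
tool_rot: [0.001, 1.0, 0.003, 0.002]
wrist_force: [0.3, -0.5, 0.7]
gripper_width: 0.0858
grasp_force: 0.0
```

Emit:
step_arm(motion=[[[0.1,0,4,0,0,0],[0.1,0,7,0,0,0],[0.1,0,9,0,0,0],[0.1,0,10.2,0,0,0],[0.1,0,10.2,0,0,0],[0.1,0,10.2,0,0,0]]])

```text
time: 25.25
tcp_pos: [0.47, -0.2094, 0.0094]
tool_rot: [0.003, 1.0, 0.002, 0.003]
wrist_force: [1.1, -0.4, 0.8]
gripper_width: 0.0855
grasp_force: 0.0
```

Emit:
step_arm(motion=[[[0,0,0,0,0,0],[0,0,0,0,0,0],[0,0,0,0,0,0],[0,0,0,0,0,0],[0,0,0,0,0,0],[0,0,0,0,0,0]]], gripper=1)

```text
time: 25.75
tcp_pos: [0.4696, -0.2096, 0.0096]
tool_rot: [0.003, 1.0, 0.002, 0.003]
wrist_force: [-3.7, 0.4, 17.0]
gripper_width: 0.0485
grasp_force: 58.8
```

Run:
```python
from h import *
s=ctrl.observe();print(s['joint_pos'],s['tcp_pos'],s['wrist_force'],s['gripper_width'],s['grasp_force'])
B=lambda z,x=.010,y=.15:board(x,y-.033,z)
f=rot
plan([[((.47,-.209,.15),f(np.pi/2))],[((.50,-.10,.17),f(.75))],[((.56,.05,.17),f(0))],[(B(.10),f(-.0998,-N))],[(B(.012),f(-.0998,-N))]])
```

```text
[ 0.91025205  0.86169268 -0.84570103  1.99923283  0.97775427  0.74857241
  1.01801203] [ 0.46960007 -0.20957321  0.00963455] [-3.7164196   0.43642355 17.0086847 ] 0.048456475775114284 58.75764191150665
call
[-0.1, 0.1, -14.0, 0.0, 0.01, -0.01] rows>=3.4
call
[-3.1, 10.9, -2.0, 0.0, -0.01, 0.83] rows>=6.6
call
[7.0, 14.5, -0.0, 0.0, 0.0, 0.75] rows>=6.0
call
[5.3, 8.2, 4.6, -0.16, -0.01, 0.1] rows>=2.6
call
[0.0, -0.0, 8.9, 0.0, 0.0, -0.0] rows>=2.1
```

Emit:
step_arm(motion=[[[0,0,-3,0,0,0],[0,0,-7,0,0,0],[0,0,-11,0,0,0],[0,0,-14,0,0.01,0],[0,0,-14,0,0.01,0]]])

```text
time: 26.17
tcp_pos: [0.4706, -0.2102, 0.154]
tool_rot: [0.003, 1.0, 0.001, -0.0]
wrist_force: [0.8, 1.1, -0.6]
gripper_width: 0.048
grasp_force: 63.9
```

Emit:
step_arm(motion=[[[-3.1,10.9,-2,0,0,0.83],[-3.1,10.9,-2,0,0,0.83],[-3.1,10.9,-2,0,0,0.83],[-3.1,10.9,-2,0,0,0.83],[-3.1,10.9,-2,0,0,0.83],[-3.1,10.9,-2,0,0,0.83],[-3.1,10.9,-2,0,0,0.83],[-3.1,10.9,-2,0,0,0.83]]])

```text
time: 26.83
tcp_pos: [0.5, -0.101, 0.169]
tool_rot: [0.407, 0.913, 0.001, -0.003]
wrist_force: [0.2, 0.6, -1.6]
gripper_width: 0.0484
grasp_force: 63.6
```

Emit:
step_arm(motion=[[[7,14.5,0,0,0,0.75],[7,14.5,0,0,0,0.75],[7,14.5,0,0,0,0.75],[7,14.5,0,0,0,0.75],[7,14.5,0,0,0,0.75],[7,14.5,0,0,0,0.75],[7,14.5,0,0,0,0.75],[7,14.5,0,0,0,0.75]]])

```text
time: 27.5
tcp_pos: [0.5604, 0.0481, 0.169]
tool_rot: [0.71, 0.704, -0.001, -0.003]
wrist_force: [-0.1, 0.3, -1.1]
gripper_width: 0.0478
grasp_force: 63.7
```

Run:
```python
from h import *
s=ctrl.observe();print(s['joint_pos'],s['tcp_pos'],s['wrist_force'],s['gripper_width'],s['grasp_force'])
B=lambda z,x=.010,y=.15:board(x,y-.033,z)
f=rot
plan([[(B(.10),f(-.0998,-N))],[(B(.013),f(-.0998,-N))]])
shot('wrist','w7.png')
```

```text
[ 0.28388518  0.57619986 -0.66669553  1.79821643  0.42937419  0.9224611
 -0.5794896 ] [0.56042126 0.04807063 0.16895846] [-0.08051048  0.33025602 -1.11473414] 0.047769267784519356 63.666261434555054
call
[5.5, 8.2, 4.5, -0.17, -0.01, 0.09] rows>=2.6
call
[-0.0, -0.1, 8.7, 0.0, -0.0, 0.0] rows>=2.1
```

View pics/w7.png

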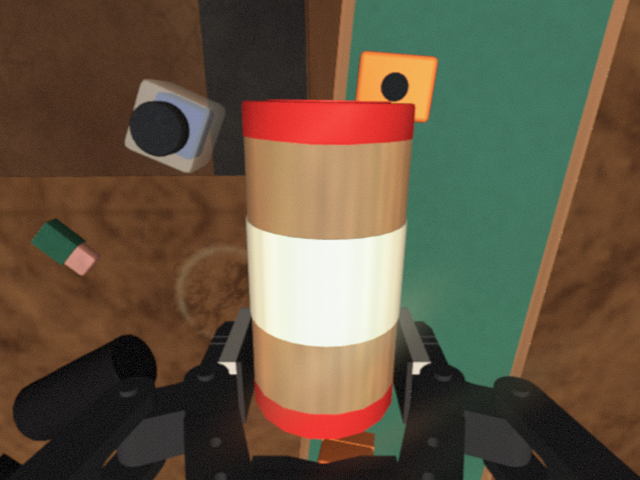

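The tube is held straight. The +y stop is ahead at (398,85), and the ink (170,130) is clear.

Emit:
step_arm(motion=[[[5.3,8.2,1,-0.08,0,0.05],[5.3,8.2,3,-0.17,-0.01,0.09],[5.3,8.2,4.5,-0.17,-0.01,0.09],[5.3,8.2,4.5,-0.17,-0.01,0.09],[5.3,8.2,4.5,-0.17,-0.01,0.09],[5.3,8.2,4.5,-0.17,-0.01,0.09]]])

```text
time: 28.05
tcp_pos: [0.6428, 0.0993, 0.1239]
tool_rot: [0.74, 0.668, 0.055, 0.06]
wrist_force: [0.3, 0.7, -1.1]
gripper_width: 0.0484
grasp_force: 63.8
```

Run:
```python
from h import *
s=ctrl.observe();print((s['tcp_pos']-BC)@BM,s['wrist_force'],s['gripper_width'],s['grasp_force'])
plan([[(board(.008,.115,.011),rot(-.0998,-N))],[(board(.001,.115,.011),rot(-.0998,-N))]])
boardstops()
```

```text
[0.01075607 0.11414982 0.09996032] [ 0.29559714  0.65698549 -1.11967188] 0.04835146798485849 63.78215789794922
call
[0.1, -0.3, 8.9, 0.0, -0.0, -0.0] rows>=2.1
call
[-0.0, -0.7, -0.0, 0.0, -0.0, -0.0] rows>=0.2
bstop [206. 199.] 4648 [-47.7 149.7] [35.5 39.8] 89.9 0.0423
bstop [256. 434.] 921 [-31.6   1.8] [14.  32.2] 1.9 0.0419
```

Emit:
step_arm(motion=[[[0.1,-0.3,3,0,0,0],[0.1,-0.3,6,0,0,0],[0.1,-0.3,8,0,0,0],[0.1,-0.3,8.7,0,0,0],[0.1,-0.3,8.9,0,0,0],[0.1,-0.3,8.9,0,0,0],[0.1,-0.3,8.9,0,0,0]]])

```text
time: 28.68
tcp_pos: [0.6553, 0.1001, 0.0371]
tool_rot: [0.741, 0.667, 0.056, 0.061]
wrist_force: [0.8, 0.1, -1.2]
gripper_width: 0.0479
grasp_force: 64.0
```

Emit:
step_arm(motion=[[[0,-0.2,0.05,0,0,0],[0,-0.4,0.05,0,0,0],[0,-0.5,0.05,0,0,0],[0,-0.5,0.05,0,0,0]]])

```text
time: 29.02
tcp_pos: [0.6497, 0.1007, 0.0345]
tool_rot: [0.741, 0.667, 0.055, 0.06]
wrist_force: [0.5, -0.0, -0.8]
gripper_width: 0.0481
grasp_force: 64.0
```

Run:
```python
from h import *
s=ctrl.observe();print((s['tcp_pos']-BC)@BM,s['wrist_force']@BM,s['gripper_width'],s['grasp_force'])
```

```text
[0.00313225 0.11626241 0.01062516] [ 0.36768524  0.03792515 -0.91042513] 0.0480578188795307 63.99591565132141
```

Approaching contact downhill and down.

Emit:
step_arm(motion=[[[0,-0.1,0.05,0,0,0],[0,-0.15,0.1,0,0,0],[0,-0.2,0.1,0,0,0],[0,-0.2,0.1,0,0,0]]])

```text
time: 29.35
tcp_pos: [0.6491, 0.1008, 0.0338]
tool_rot: [0.741, 0.667, 0.056, 0.061]
wrist_force: [-0.4, -1.6, 9.4]
gripper_width: 0.0484
grasp_force: 65.1
```

Run:
```python
from h import *
s=ctrl.observe();print((s['tcp_pos']-BC)@BM,s['wrist_force']@BM,s['gripper_width'],s['grasp_force'])
```

```text
[0.0024861  0.11630204 0.01005708] [ 1.25372591 -1.59501665  9.30138568] 0.048391147681046125 65.09774208068848
```

Emit:
step_arm(motion=[[[0,0,0,0,0,0],[0,0,0,0,0,0],[0,0,0,0,0,0],[0,0,0,0,0,0],[0,0,0,0,0,0],[0,0,-2,0,0,0],[0,0,-6,0,0,0],[0,0,-10,0,0,0]]], gripper=-1)

```text
time: 30.02
tcp_pos: [0.6306, 0.1025, 0.1314]
tool_rot: [0.741, 0.667, 0.054, 0.059]
wrist_force: [1.1, 0.3, 1.0]
gripper_width: 0.0856
grasp_force: 0.0
```

```bash
cat >> h.py <<'E'
def boardtubes(n='wrist'):
    im,d,p=shot(n); P=cloud(p,d); T=((P.reshape(-1,3)-BC)@BM).reshape(480,640,3)
    m=((T[...,2]>.0475)&(T[...,2]<.054)&(d>0)&(abs(T[...,1])<.25)&(abs(T[...,0])<.09)).astype(np.uint8)
    k,l,st,c=cv2.connectedComponentsWithStats(m)
    for i in range(1,k):
        if st[i][4]>25: b=cv2.minAreaRect(T[l==i][:,:2].astype(np.float32)*1000); print('btube',n,c[i].round(),st[i][4],np.round(b[0],1),np.round(b[1],1),round(b[2],1))
E
python3 - <<'E'
from h import *
boardtubes(); boardstops(); boardstops('side'); boardtubes('side')
s=ctrl.observe();print(s['joint_pos'],s['tcp_pos'])
# green: axis 110 deg; grip 
a=np.radians(110.1); u=np.array([np.cos(a),np.sin(a),0]); c=np.array([.4221,-.356,0])
g=c-u*.033*-1; print('grip +u',g, 'other',c-u*.033)
ty=a-np.pi/2
E
```

```text
btube wrist [329. 196.] 8744 [  2.  148.6] [100.   26.6] 88.8
bstop [289. 146.] 956 [-12.  177.6] [24.3 17.6] 87.5 0.0432
bstop [361. 147.] 311 [ 19.9 176.9] [24.3 11.8] 89.3 0.0379
bstop [234. 199.] 4788 [-45.4 149.7] [35.6 44.5] 89.6 0.0422
bstop [288. 253.] 651 [-13.6 120.3] [24.5 17.4] 89.0 0.0426
bstop [355. 253.] 284 [ 15.8 119. ] [24.5 17.5] 87.2 0.0386
bstop [249. 422.] 3383 [-47.   -0.1] [37.7 44.4] 89.4 0.042
bstop [309. 219.] 164 [ -44.4 -148.3] [41.5 44.2] 89.6 0.042
bstop [275. 245.] 193 [-47.6   2.3] [38.3 43.3] 89.1 0.0419
bstop [233. 275.] 246 [-43.  149.5] [41.8 50.7] 89.3 0.0421
btube side [216. 262.] 305 [  0.9 150.6] [101.4  28.5] 89.6
[ 0.09273599  0.64140366 -0.54563406  1.76850639  0.59313889  0.7360648
 -0.87310897] [0.63224638 0.10224771 0.13258766]
grip +u [ 0.41075923 -0.32500989  0.        ] other [ 0.43344077 -0.38699011  0.        ]
```

The tube rests at board (2,149) mm, touching its stop's uphill face at -23 mm. Now green.

Run:
```python
from h import *
Q=rot(np.radians(20.1)); g=np.array([.4334,-.3868,0])
plan([[((.56,-.13,.18),rot(.1))],[(g+[0,0,.13],Q)],[(g+[0,0,.009],Q)]])
```

```text
call
[-23.8, -3.9, -5.5, 0.17, 0.02, -0.2] rows>=5.9
call
[-24.4, -15.0, 4.9, -0.0, -0.01, -0.25] rows>=7.0
call
[0.0, -0.0, 12.1, -0.0, 0.0, -0.0] rows>=2.9
```

Emit:
step_arm(motion=[[[-6,-1,-5,0.08,0.01,0],[-23.8,-3.9,-5.5,0.17,0.02,-0.2],[-23.8,-3.9,-5.5,0.17,0.02,-0.2],[-23.8,-3.9,-5.5,0.17,0.02,-0.2],[-23.8,-3.9,-5.5,0.17,0.02,-0.2],[-23.8,-3.9,-5.5,0.17,0.02,-0.2],[-23.8,-3.9,-5.5,0.17,0.02,-0.2],[-23.8,-3.9,-5.5,0.17,0.02,-0.2]]])

```text
time: 30.88
tcp_pos: [0.5585, -0.1332, 0.1779]
tool_rot: [0.674, 0.738, -0.001, -0.004]
wrist_force: [0.0, 0.3, -0.1]
gripper_width: 0.0856
grasp_force: 0.0
```

Emit:
step_arm(motion=[[[-24.4,-15,4.9,0,-0.01,-0.25],[-24.4,-15,4.9,0,-0.01,-0.25],[-24.4,-15,4.9,0,-0.01,-0.25],[-24.4,-15,4.9,0,-0.01,-0.25],[-24.4,-15,4.9,0,-0.01,-0.25],[-24.4,-15,4.9,0,-0.01,-0.25],[-24.4,-15,4.9,0,-0.01,-0.25],[-24.4,-15,4.9,0,-0.01,-0.25]]])

```text
time: 31.55
tcp_pos: [0.4286, -0.3925, 0.1267]
tool_rot: [0.578, 0.816, -0.005, -0.002]
wrist_force: [-0.3, -0.6, 0.6]
gripper_width: 0.0857
grasp_force: 0.0
```

Run:
```python
from h import *
tubes()
Q=rot(np.radians(20.1)); g=np.array([.4334,-.3868,0])
s=ctrl.observe();print(s['joint_pos'],s['tcp_pos'])
plan([[(g+[0,0,.008],Q)]])
```

```text
tube [336. 182.] 14269 top 0.0506 ridge c [ 421.5 -356.5] len 99.0 wid 29.4 axis 110.9 deg full [ 421.7 -356.4] [47.7 99. ]
tube [553. 315.] 8955 top 0.0505 ridge c [ 578.8 -391.7] len 82.1 wid 29.1 axis 74.2 deg full [ 574.9 -390.5] [82.1 40.7]
[ 1.1038028   0.66941756 -0.69286538  1.78178697  0.54232984  0.89402574
  0.5049803 ] [ 0.43111428 -0.38891895  0.12747344]
call
[0.1, 0.4, 11.9, -0.01, 0.0, -0.01] rows>=2.9
```

Emit:
step_arm(motion=[[[0.1,0.3,4,0,0,-0.01],[0.1,0.3,8,0,0,-0.01],[0.1,0.3,11,0,0,-0.01],[0.1,0.3,11.9,0,0,-0.01],[0.1,0.3,11.9,0,0,-0.01],[0.1,0.3,11.9,0,0,-0.01]]])

```text
time: 32.1
tcp_pos: [0.4367, -0.3841, 0.0113]
tool_rot: [0.57, 0.822, -0.003, -0.0]
wrist_force: [-0.0, 0.5, -0.1]
gripper_width: 0.0853
grasp_force: 0.0
```

Emit:
step_arm(motion=[[[0,0,0,0,0,0],[0,0,0,0,0,0],[0,0,0,0,0,0],[0,0,0,0,0,0],[0,0,0,0,0,0],[0,0,0,0,0,0]]], gripper=1)

```text
time: 32.6
tcp_pos: [0.436, -0.3857, 0.0121]
tool_rot: [0.571, 0.821, -0.004, 0.001]
wrist_force: [-3.7, 2.2, 16.4]
gripper_width: 0.0484
grasp_force: 58.9
```

Run:
```python
from h import *
s=ctrl.observe();print(s['joint_pos'],s['tcp_pos'],s['wrist_force'],s['gripper_width'],s['grasp_force'])
q=np.array(s['tcp_pos'])
plan([[(q+[0,0,.145],rot(np.radians(20.1)))],[((.55,-.16,.17),rot(.05))],[(board(.010,-.035,.10),rot(-.0998,-N))]])
```

```text
[ 1.01861707  0.82943647 -0.58199478  1.82730604  0.69457899  0.69900193
  0.3890034 ] [ 0.43599942 -0.3856519   0.01214595] [-3.73793728  2.24328854 16.43344169] 0.04840035163498458 58.944411277770996
call
[-0.1, -0.1, -14.5, -0.01, 0.0, 0.0] rows>=3.5
call
[17.2, 18.6, -1.3, 0.01, 0.0, 0.31] rows>=6.1
call
[10.8, 8.2, 4.6, -0.16, -0.01, 0.15] rows>=3.4
```

Emit:
step_arm(motion=[[[0,0,-3,0,0,0],[0,0,-7,0,0,0],[0,0,-11,0,0,0],[0,0,-14.5,0,0,0],[0,0,-14.5,0,0,0]]])

```text
time: 33.02
tcp_pos: [0.4385, -0.3857, 0.1626]
tool_rot: [0.571, 0.821, -0.004, 0.004]
wrist_force: [0.4, 0.5, -0.1]
gripper_width: 0.0483
grasp_force: 63.7
```

Emit:
step_arm(motion=[[[17.2,18.6,-1.3,0,0,0.31],[17.2,18.6,-1.3,0,0,0.31],[17.2,18.6,-1.3,0,0,0.31],[17.2,18.6,-1.3,0,0,0.31],[17.2,18.6,-1.3,0,0,0.31],[17.2,18.6,-1.3,0,0,0.31],[17.2,18.6,-1.3,0,0,0.31],[17.2,18.6,-1.3,0,0,0.31]]])

```text
time: 33.68
tcp_pos: [0.5519, -0.1547, 0.1678]
tool_rot: [0.689, 0.725, -0.002, 0.0]
wrist_force: [-1.0, -0.6, -0.1]
gripper_width: 0.0479
grasp_force: 63.8
```

Emit:
step_arm(motion=[[[4,3,0,-0.05,0,0.05],[8,6,2,-0.1,0,0.1],[10.8,8.2,4.6,-0.16,-0.01,0.15],[10.8,8.2,4.6,-0.16,-0.01,0.15],[10.8,8.2,4.6,-0.16,-0.01,0.15],[10.8,8.2,4.6,-0.16,-0.01,0.15],[10.8,8.2,4.6,-0.16,-0.01,0.15]]])

```text
time: 34.27
tcp_pos: [0.6271, -0.0484, 0.1204]
tool_rot: [0.741, 0.667, 0.051, 0.059]
wrist_force: [0.3, -0.3, -1.4]
gripper_width: 0.0484
grasp_force: 63.7
```

Run:
```python
from h import *
s=ctrl.observe();print(s['joint_pos'],(s['tcp_pos']-BC)@BM,s['wrist_force'],s['gripper_width'],s['grasp_force'])
plan([[(board(.008,-.035,.0135),rot(-.0998,-N))]])
boardstops(save='w8.png')
```

```text
[ 0.35787695  0.64693796 -0.55621953  1.80282739  0.57840365  0.69128525
 -0.61945211] [ 0.0092743  -0.03441355  0.09669643] [ 0.28265868 -0.32721929 -1.37618152] 0.04843033550577954 63.65191698074341
call
[-0.0, -0.1, 8.3, -0.0, 0.0, -0.0] rows>=2.0
bstop [203. 203.] 4454 [-49.9  -0.3] [35.6 37.5] 89.3 0.0424
bstop [260. 435.] 1087 [ -30.4 -145. ] [17.6 27.9] 5.4 0.042
```

View pics/w8.png

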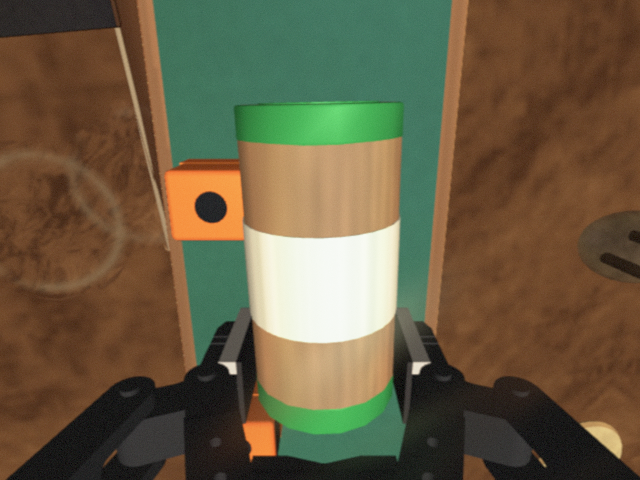

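The green tube is held straight, and its stop at (210,207) is in front of its middle. Lowering.

Emit:
step_arm(motion=[[[0,-0.1,3,0,0,0],[0,-0.1,6,0,0,0],[0,-0.1,7.8,0,0,0],[0,-0.1,8.2,0,0,0],[0,-0.3,8.3,0,0,0],[0,-0.5,8.3,0,0,0],[0,-0.6,8.3,0,0,0],[0,-0.6,8.3,0,0,0]]])

```text
time: 34.98
tcp_pos: [0.6343, -0.0484, 0.0381]
tool_rot: [0.741, 0.667, 0.051, 0.06]
wrist_force: [-0.3, -0.0, -0.2]
gripper_width: 0.0482
grasp_force: 63.8
```

Run:
```python
from h import *
s=ctrl.observe();print((s['tcp_pos']-BC)@BM,s['wrist_force']@BM,s['gripper_width'],s['grasp_force'])
```

```text
[ 0.00331356 -0.03364419  0.01430119] [-0.34021628 -0.07021995 -0.12452141] 0.048181821311377535 63.80578637123108
```

Emit:
step_arm(motion=[[[0,-0.1,0.1,0,0,0],[0,-0.15,0.15,0,0,0],[0,-0.2,0.2,0,0,0],[0,-0.2,0.2,0,0,0]]])

```text
time: 35.32
tcp_pos: [0.6334, -0.048, 0.0362]
tool_rot: [0.741, 0.667, 0.052, 0.06]
wrist_force: [-3.6, -1.6, 15.7]
gripper_width: 0.048
grasp_force: 65.7
```

Run:
```python
from h import *
s=ctrl.observe();print((s['tcp_pos']-BC)@BM,s['wrist_force']@BM,s['gripper_width'],s['grasp_force'])
```

```text
[ 0.00209629 -0.03338286  0.01254702] [-0.87221903 -1.90397186 16.02665398] 0.04799845537012963 65.73676943778992
```

Emit:
step_arm(motion=[[[0,0,0,0,0,0],[0,0,0,0,0,0],[0,0,0,0,0,0],[0,0,0,0,0,0],[0,0,0,0,0,0],[0,0,-2,0,0,0],[0,0,-6,0,0,0],[0,0,-10,0,0,0]]], gripper=-1)

```text
time: 35.98
tcp_pos: [0.6159, -0.0453, 0.1336]
tool_rot: [0.74, 0.668, 0.05, 0.058]
wrist_force: [0.6, -0.8, 0.5]
gripper_width: 0.0854
grasp_force: 0.0
```

Run:
```python
from h import *
boardtubes(); boardstops('side'); boardtubes('side')
a=np.radians(74.6); u=np.array([np.cos(a),np.sin(a),0]); c=np.array([.577,-.3988,0]); g=c+u*.033; print(g)
Q=rot(a-np.pi/2)
plan([[((.61,-.2,.17),rot(-.15))],[(g+[0,0,.13],Q)]])
```

```text
btube wrist [326. 197.] 8589 [ 0.  -1.5] [ 27.4 100.2] 0.4
bstop [309. 219.] 158 [ -44.9 -146.5] [45.3 38.3] 1.0 0.0421
bstop [275. 245.] 193 [-44.3  -3.3] [48.2 49.5] 3.8 0.0421
bstop [233. 275.] 245 [-44.4 148.1] [46.9 44.8] 3.1 0.042
btube side [259. 234.] 233 [-0.5  0.6] [ 28.2 101.8] 1.0
btube side [216. 263.] 324 [  0.3 150.4] [101.   28.2] 87.7
[ 0.58576335 -0.36698485  0.        ]
call
[-15.4, 1.3, -3.1, 0.16, -0.0, 0.05] rows>=3.8
call
[-16.9, 0.2, 4.0, 0.0, -0.0, 0.11] rows>=4.2
```

Emit:
step_arm(motion=[[[-15.4,1.3,-3.1,0.16,0,0.05],[-15.4,1.3,-3.1,0.16,0,0.05],[-15.4,1.3,-3.1,0.16,0,0.05],[-15.4,1.3,-3.1,0.16,0,0.05],[-15.4,1.3,-3.1,0.16,0,0.05],[-15.4,1.3,-3.1,0.16,0,0.05]]])

```text
time: 36.63
tcp_pos: [0.6084, -0.2019, 0.1659]
tool_rot: [0.761, 0.649, -0.001, -0.002]
wrist_force: [-0.8, 0.7, 0.6]
gripper_width: 0.0853
grasp_force: 0.0
```

Emit:
step_arm(motion=[[[-16.9,0.2,4,0,0,0.11],[-16.9,0.2,4,0,0,0.11],[-16.9,0.2,4,0,0,0.11],[-16.9,0.2,4,0,0,0.11],[-16.9,0.2,4,0,0,0.11],[-16.9,0.2,4,0,0,0.11],[-16.9,0.2,4,0,0,0.11]]])

```text
time: 37.22
tcp_pos: [0.5851, -0.3656, 0.1256]
tool_rot: [0.794, 0.608, -0.001, -0.002]
wrist_force: [1.4, 1.0, -0.3]
gripper_width: 0.0855
grasp_force: 0.0
```

Run:
```python
from h import *
tubes('w9.png')
a=np.radians(74.6); u=np.array([np.cos(a),np.sin(a),0]); c=np.array([.577,-.3988,0]); g=c+u*.033
s=ctrl.observe();print(s['joint_pos'],s['tcp_pos'])
plan([[(g+[0,0,.008],rot(a-np.pi/2))]])
```

```text
tube [328. 298.] 10874 top 0.0505 ridge c [ 578.6 -399. ] len 99.5 wid 29.2 axis 75.5 deg full [ 577.7 -398.6] [100.   46.3]
[ 0.79686027  0.79080327 -0.54694228  1.47156659  0.45051842  1.01074861
 -0.1229569 ] [ 0.58562393 -0.36481384  0.12621627]
call
[-0.2, 0.1, 11.8, -0.0, -0.0, 0.01] rows>=2.8
```

View pics/w9.png

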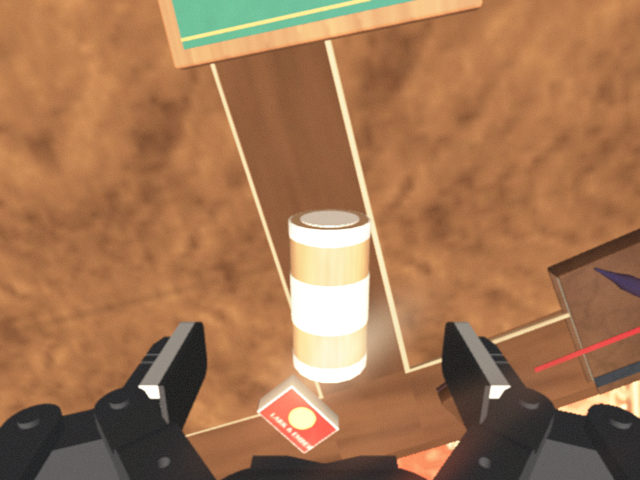

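The white tube (328,298) is aligned, with the matchbox (298,415) clear of the +u end where the fingers go.

Emit:
step_arm(motion=[[[-0.2,0.2,4,0,0,0],[-0.2,0.2,8,0,0,0],[-0.2,0.2,11,0,0,0],[-0.2,0.2,11.8,0,0,0],[-0.2,0.2,11.8,0,0,0],[-0.2,0.2,11.8,0,0,0]]])

```text
time: 37.77
tcp_pos: [0.5873, -0.3683, 0.0101]
tool_rot: [0.794, 0.608, -0.001, -0.001]
wrist_force: [-0.1, -0.1, 1.1]
gripper_width: 0.0854
grasp_force: 0.0
```

Emit:
step_arm(motion=[[[0,0,0,0,0,0],[0,0,0,0,0,0],[0,0,0,0,0,0],[0,0,0,0,0,0],[0,0,0,0,0,0],[0,0,0,0,0,0]]], gripper=1)

```text
time: 38.27
tcp_pos: [0.5867, -0.3695, 0.0106]
tool_rot: [0.794, 0.608, -0.001, -0.001]
wrist_force: [-3.5, 1.6, 13.1]
gripper_width: 0.0485
grasp_force: 59.7
```

Run:
```python
from h import *
s=ctrl.observe();print(s['joint_pos'],s['tcp_pos'],s['wrist_force'],s['gripper_width'],s['grasp_force'])
q=np.array(s['tcp_pos'])
plan([[(q+[0,0,.12],rot(-.269))],[(board(.010,-.115,.12),rot(-.0998,-N))]])
boardstops('side'); boardtubes('side')
```

```text
[ 0.7670221   0.93498219 -0.48641939  1.50548468  0.53213319  0.83703072
 -0.17758446] [ 0.58673656 -0.36953931  0.0105964 ] [-3.54440589  1.56226046 13.11946114] 0.04854102575688953 59.684316515922546
call
[-0.0, -0.0, -12.0, -0.0, 0.0, 0.0] rows>=2.9
call
[24.0, -3.5, -1.3, -0.16, 0.01, -0.16] rows>=5.8
bstop [309. 219.] 165 [ -44.3 -148.5] [45.6 40.7] 0.5 0.0421
bstop [275. 245.] 194 [-44.2  -0.8] [43.9 49.1] 89.0 0.042
bstop [232. 275.] 246 [-43.5 147.6] [47.5 46.9] 0.2 0.042
btube side [260. 233.] 236 [-1.5  0.8] [ 30.9 100.6] 1.2
btube side [216. 263.] 312 [  0.4 149.5] [102.8  29.5] 89.1
```

Emit:
step_arm(motion=[[[0,0,-3,0,0,0],[0,0,-7,0,0,0],[0,0,-11,0,0,0],[0,0,-14,0,0,0],[0,0,-14,0,0,0]]])

```text
time: 38.78
tcp_pos: [0.5891, -0.3705, 0.1563]
tool_rot: [0.794, 0.608, 0.001, 0.003]
wrist_force: [-0.3, 0.4, -1.7]
gripper_width: 0.0484
grasp_force: 63.0
```

Emit:
step_arm(motion=[[[24,-3.5,0.7,-0.16,0.01,-0.16],[24,-3.5,0.7,-0.16,0.01,-0.16],[24,-3.5,0.7,-0.16,0.01,-0.16],[24,-3.5,0.7,-0.16,0.01,-0.16],[24,-3.5,0.7,-0.16,0.01,-0.16],[24,-3.5,0.7,-0.16,0.01,-0.16],[24,-3.5,0.7,-0.16,0.01,-0.16],[24,-3.5,0.7,-0.16,0.01,-0.16]]])

```text
time: 39.45
tcp_pos: [0.6157, -0.1261, 0.1425]
tool_rot: [0.739, 0.669, 0.052, 0.059]
wrist_force: [-0.9, -1.5, -1.1]
gripper_width: 0.0484
grasp_force: 63.0
```

Run:
```python
from h import *
s=ctrl.observe();print(s['joint_pos'],(s['tcp_pos']-BC)@BM,s['wrist_force'],s['gripper_width'],s['grasp_force'])
plan([[(board(.008,-.116,.0135),rot(-.0998,-N))]])
boardstops(save='w10.png')
```

```text
[ 0.51810685  0.62045009 -0.5880601   1.7894789   0.52707083  0.72079104
 -0.43623604] [ 0.00931079 -0.112793    0.11902037] [-0.85492298 -1.52384353 -1.13257988] 0.04840280511884643 63.047733306884766
call
[-0.3, -0.1, 10.6, -0.0, 0.0, 0.0] rows>=2.5
bstop [210.  38.] 6083 [-46.8  -1.6] [34.  44.7] 89.9 0.0424
bstop [281.  99.] 1556 [-12.5 -29.7] [19.1 24.2] 2.2 0.0462
bstop [342.  99.] 1156 [ 17.2 -29.7] [14.4 24. ] 2.1 0.0434
bstop [223. 301.] 1944 [ -45.2 -149.2] [42.2 35.1] 1.2 0.0421
```

View pics/w10.png

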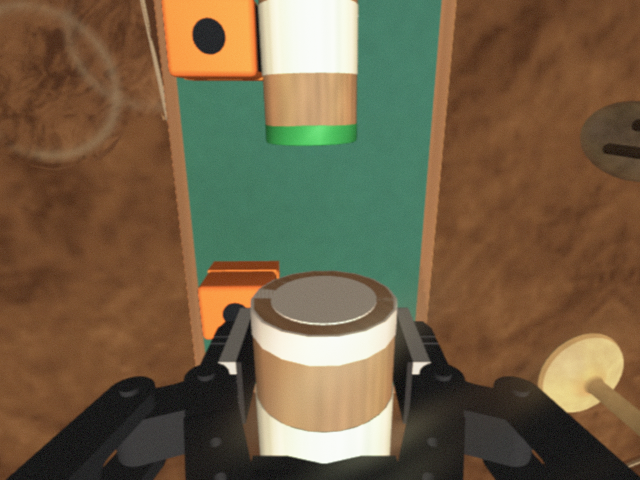

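The green tube rests against its stop at (210,35). The white tube is held above the last stop at (235,300), all clear.

Emit:
step_arm(motion=[[[-0.3,0.1,3,0,0,0],[-0.3,0.1,6,0,0,0],[-0.3,0.1,9,0,0,0],[-0.3,0.1,10.3,0,0,0],[-0.3,-0.1,10.7,0,0,0],[-0.3,-0.3,10.7,0,0,0],[-0.3,-0.4,10.7,0,0,0],[-0.3,-0.4,10.7,0,0,0]]])

```text
time: 40.17
tcp_pos: [0.6276, -0.1339, 0.0362]
tool_rot: [0.741, 0.667, 0.052, 0.059]
wrist_force: [-0.3, -0.0, -0.9]
gripper_width: 0.0482
grasp_force: 63.4
```

Run:
```python
from h import *
s=ctrl.observe();print((s['tcp_pos']-BC)@BM,s['wrist_force']@BM,s['gripper_width'],s['grasp_force'])
```

```text
[ 0.00478002 -0.11943646  0.01208273] [-0.43100425 -0.03518824 -0.84752953] 0.04823086733357314 63.36038947105408
```

Emit:
step_arm(motion=[[[0.3,0,0,0,0,0],[0.4,0,0,0,0,0],[0.4,-0.1,0.05,0,0,0],[0.4,-0.15,0.1,0,0,0],[0.4,-0.15,0.15,0,0,0],[0.4,-0.15,0.15,0,0,0]]])

```text
time: 40.67
tcp_pos: [0.6273, -0.1286, 0.0349]
tool_rot: [0.74, 0.668, 0.052, 0.059]
wrist_force: [-5.6, 2.3, 16.0]
gripper_width: 0.0482
grasp_force: 65.3
```

Run:
```python
from h import *
s=ctrl.observe();print((s['tcp_pos']-BC)@BM,s['wrist_force']@BM,s['gripper_width'],s['grasp_force'])
boardstops('side'); boardstops('scene')
```

```text
[ 0.00374153 -0.11415892  0.01092483] [-3.14719864  1.71805743 16.70163433] 0.04824449011330159 65.30385732650757
bstop [311. 220.] 122 [ -48.4 -147.9] [34.8 40.6] 2.4 0.0417
bstop [275. 245.] 189 [-44.7  -2.3] [44.9 49.4] 87.7 0.0417
bstop [233. 275.] 251 [-43.8 148.6] [48.1 42.4] 0.8 0.042
bstop [332. 197.] 84 [ -52.5 -149.4] [29.  38.3] 11.6 0.0415
bstop [296. 221.] 144 [-45.9  -2.5] [43.2 52.3] 83.4 0.0409
bstop [258. 247.] 161 [-47.1 150.3] [43.3 40.7] 0.1 0.0409
```

Touching the face. Release and retreat.

Emit:
step_arm(motion=[[[0,0,0,0,0,0],[0,0,0,0,0,0],[0,0,0,0,0,0],[0,0,0,0,0,0],[0,0,0,0,0,0],[0,0,-2,0,0,0],[0,0,-6,0,0,0],[0,0,-10,0,0,0]]], gripper=-1)

```text
time: 41.43
tcp_pos: [0.6102, -0.1266, 0.1326]
tool_rot: [0.74, 0.668, 0.051, 0.057]
wrist_force: [1.3, -1.2, 0.9]
gripper_width: 0.0853
grasp_force: 0.0
```

Emit:
step_arm(motion=[[[0,0,-4,0,0,0],[0,0,-8,0,0,0],[0,0,-12,0,0,0],[0,0,-16,0,0,0],[0,0,-16,0,0,0],[0,0,-16,0,0,0]]])

```text
time: 41.93
tcp_pos: [0.587, -0.1245, 0.293]
tool_rot: [0.741, 0.667, 0.052, 0.061]
wrist_force: [-0.1, -1.0, -0.2]
gripper_width: 0.0854
grasp_force: 0.0
```

Run:
```python
from h import *
boardtubes(); boardstops(); boardtubes('side'); boardstops('side')
im,_,_=shot('side'); cv2.imwrite('pics/s2.png',cv2.resize(im[170:420,90:460,::-1],None,fx=2,fy=2))
```

```text
btube wrist [318.  61.] 3569 [ 0.8 -4.1] [28.3 94.2] 0.3
btube wrist [322. 228.] 2545 [   2.8 -144.9] [ 27.4 100. ] 0.1
bstop [297.  23.] 366 [-18.1  27.3] [23.7 10.4] 88.5 0.0426
bstop [347.  22.] 86 [22.1 28. ] [ 2.8 23.2] 0.5 0.0364
bstop [264.  61.] 2239 [-46.8  -0.6] [35.8 44.3] 89.1 0.0424
bstop [298.  99.] 234 [-18.3 -30.1] [ 8.4 23.1] 3.0 0.0411
bstop [346.  97.] 84 [ 22.4 -29.6] [ 3.7 22.7] 0.8 0.0367
bstop [304. 199.] 231 [ -15.4 -116.9] [22.1  9.8] 88.6 0.0423
bstop [274. 232.] 1593 [ -44.3 -150.1] [44.2 36.9] 0.6 0.0422
bstop [304. 257.] 144 [ -16.  -173.3] [ 8.4 21.3] 2.3 0.0415
btube side [294. 210.] 188 [   1.  -142.9] [102.1  32.1] 89.5
btube side [259. 234.] 243 [0.3 1.3] [27.4 99.7] 1.7
btube side [217. 262.] 311 [  0.2 149.8] [101.8  29. ] 89.6
bstop [309. 219.] 159 [ -41.8 -151.8] [45.7 49.3] 87.4 0.042
bstop [275. 245.] 194 [-45.2   0.1] [47.1 41.2] 1.2 0.0421
bstop [233. 275.] 249 [-44.  149.3] [42.4 50. ] 87.7 0.0421
```

View pics/s2.png

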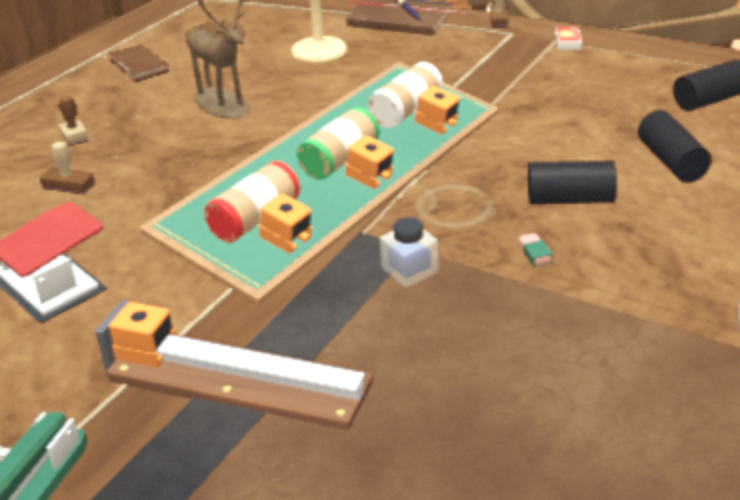

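All three tubes lie against their stops, at crop pixels (255,200), (340,143) and (405,95). The ink is upright at (408,252), and the spare stop is still on the rail at (140,330). One last look from the scene camera for a hidden blue-capped tube.

Run:
```python
from h import *
shot('scene','scene_end.png')
```

```text
(no output)
```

View pics/scene_end.png

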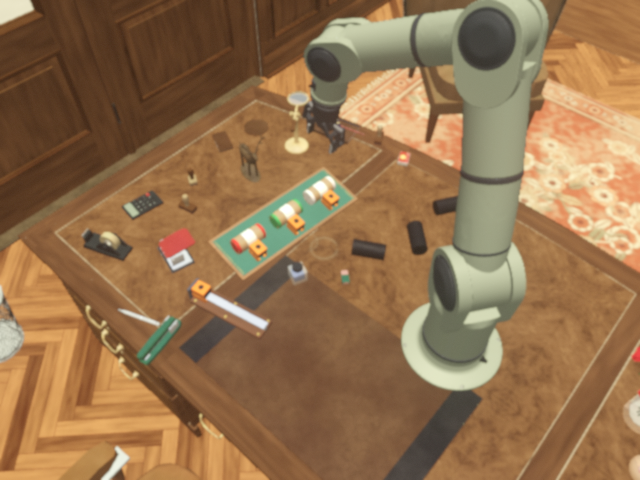

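There is no blue-capped tube on the desk, and everything is in place at (248,238), (288,214) and (320,190).

```bash
python3 -c "
from plant import ticket
print(ticket.sign_off())"
```

```text
the job is handed in; nothing more can be done
None
```

The job is handed in: the three tubes on the desk (red, green and white caps) each lie across the green stand against their own stop, there was no blue-capped tube, the spare stop is still on the rail, and the ink bottle is upright.

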